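# Set up a flanged spindle for a run-out check

### The job

Set up the flanged spindle for a run-out check on the iron surface plate. First stand the two V-blocks on the plate, grooves in line with the stop screw, then take the spindle from its wooden cradle and lay it in them: the low block under the middle of the thick bearing seat, the tall block under the middle of the thin one, so that the spindle lies level and its thin end points straight at the stop screw about 10 mm short of it. Last, stand the dial indicator upright on the plate beside the spindle with its stylus right above the middle of the flange, clear of it, and leave the glue bottle and the primer jar undisturbed.

Things in the scene. Friction and masses are not known exactly. Their poses are not given: they have to be found in the camera images.
- plate: Fixed iron surface plate, grey top and dark sides, top 45 mm above the bench. Origin at bench level under the stop screw's line (y = 0); x along the plate to the end stop, z up. Slab: x -125..125, y -60..100 mm. Steel stop 44 wide, 56 high at x 110..125; its brass screw points to -x, 41 mm above the top, tip at x = 99. Laid right, the spindle's origin is at x = -6, y = 0, 41 mm above the top.
- vblock_low: Loose steel V-block, the lower one with the wide groove: 26 long (x, along the groove), 52 wide (y), 36 mm high, 0.3 kg. 90 degree groove 38 mm wide, 19 deep; carries the thick bearing seat with its axis 41 mm above the block's underside. Origin at the centre of the underside, z up. Grip across the 52 mm width.
- vblock_tall: Loose steel V-block, the taller one with the narrow groove: 26 long (x, along the groove), 52 wide (y), 45 mm high, 0.36 kg. 90 degree groove 31 mm wide, 15 deep; carries the thin bearing seat with its axis 41 mm above the block's underside. Origin at the centre of the underside, z up. Grip across the 52 mm width.
- cradle: Fixed wooden storage cradle, 165 mm long (x), 64 wide (y): two notched uprights 14 mm thick at x = -63 (51 mm high) and x = +63 (56 mm high) hold the spindle level at the start, its axis 55 mm above the bench, thin end to +x. Origin at the centre of the underside, z up.
- spindle: Loose steel spindle, 190 mm, 0.55 kg. Origin on its axis, mid flange; x along the axis to the thin end, any turn about x. Along x (mm): stub d26 -95..-80; thick seat d34 -80..-46 (middle -63); neck d30 -46..-7; flange d52 -7..7; thin neck d14 7..46; thin seat d16 46..80 (middle 63); stub d12 80..95. Centre of mass at x = -24: grip the d30 neck there, from above, across the axis.
- indicator: Loose dial indicator on a stand (no magnetic pull), 0.5 kg: grey base 46 x 50 x 40 mm, round post d12 mm at its centre up to 190 mm, an arm to +x 92 mm up with a 42 mm dial (top 150 mm up) and the stylus pointing down. Origin at the centre of the underside, x to the stylus, z up. Grip the post about 170 mm above the underside.
- stylus (a point): Tip of the indicator's stylus, 62 mm along the stand's x from its origin and 74 mm above its underside. With stand and V-blocks on the plate it hangs 7 mm above the top of the flange.
- glue_bottle: Bystander: upright white glue bottle with a red cap, 38 mm in diameter, 130 mm high, origin at the centre of its underside. Must not be knocked or moved.
- primer_jar: Bystander: primer jar with a black screw cap, 66 mm in diameter, 70 mm high, origin at the centre of its underside. Must not be knocked or moved.
There are look-alikes about, which are no part of the job. What is shaped like the vblock_low but green or orange is not meant.

How it is judged:
On the way, in this order (a step that is already met when the one before it is completed fails the run):
1. both V-blocks stand on the plate in line with the stop screw, the tall one nearer the stop, released (x of vblock_low in the frame of plate between -0.096 and -0.049 m and y of vblock_low in the frame of plate between -0.01 and 0.01 m and z of vblock_low in the frame of plate between 0.041 and 0.049 m and angle between each of vblock_low, vblock_tall's own z axis and vertical below 0.05 rad and angle between the x axis of each of vblock_low, vblock_tall and the x axis of plate, either way round below 0.14 rad and contact force between each of vblock_low, vblock_tall and plate above 0.3 N and linear speed of each of vblock_low, vblock_tall below 0.02 m/s and angular speed of each of vblock_low, vblock_tall below 0.3 rad/s and contact force between the fingers and vblock_low below 0.1 N and x of vblock_tall in the frame of plate between 0.03 and 0.077 m and y of vblock_tall in the frame of plate between -0.01 and 0.01 m and z of vblock_tall in the frame of plate between 0.041 and 0.049 m and contact force between the fingers and vblock_tall below 0.1 N), for 0.2 s.
2. the spindle lies level in both V-blocks, thin end towards the stop, released (x of spindle in the frame of plate between -0.021 and 0.002 m and y of spindle in the frame of plate between -0.01 and 0.01 m and z of spindle in the frame of plate between 0.082 and 0.09 m and angle between spindle's own x axis and vertical between 1.5408 and 1.6008 rad and angle between the x axis of spindle and the x axis of plate, either way round below 0.12 rad and x of vblock_low in the frame of spindle between -0.075 and -0.051 m and x of vblock_tall in the frame of spindle between 0.051 and 0.075 m and contact force between spindle and vblock_low above 0.3 N and contact force between spindle and vblock_tall above 0.1 N and contact force between spindle and plate below 0.1 N and linear speed of spindle below 0.02 m/s and angular speed of spindle below 0.3 rad/s and contact force between the fingers and spindle below 0.1 N), for 0.2 s.
3. the indicator stands on the plate with its stylus over the flange, released (z of indicator in the frame of plate between 0.041 and 0.049 m and angle between indicator's own z axis and vertical below 0.05 rad and contact force between indicator and plate above 0.3 N and horizontal distance between stylus and spindle below 0.01 m and contact force between indicator and spindle below 0.1 N and linear speed of indicator below 0.02 m/s and angular speed of indicator below 0.3 rad/s and contact force between the fingers and indicator below 0.1 N), for 0.2 s.
At the end, for the whole second after the job is handed in: V-blocks upright on the plate, within 10 mm and 8 deg of the screw line, 12 mm of their seats; spindle in both, level to 1.7 deg, thin end 2 to 25 mm short of the screw; indicator upright on the plate, stylus within 10 mm of the flange middle, not touching; all released, at rest (all of step 1 and all of step 2 and all of step 3).
It fails at once if the glue bottle or the primer jar is knocked over or moved by more than 20 mm (distance of any of glue_bottle, primer_jar from where it was at the start of the episode above 0.02 m or angle between any of glue_bottle, primer_jar's own z axis and vertical above 0.35 rad).
It fails at once if the dial indicator is tipped over or pressed against the spindle with more than 8 N (angle between indicator's own z axis and vertical above 0.6 rad or contact force between indicator and spindle above 8 N).
It also fails if it takes over 128 s, if anything falls off the work surface, if the arm or the gripper's body presses on something with over 40 N, if the wrist force passes 120 N, or if a joint passes its speed limit or range.

### The arm

A 7-joint arm with a two-finger parallel gripper is mounted at the origin on a cart in front of the work surface, level with it; the furniture and walls round the work are solid. World frame = base frame: x ahead of the robot, y to its left, z up, the work surface at z = 0. Lengths are in m, angles in rad, forces in N, time in s.
With the tool pointing down it reaches from about 0.4 to 0.85 m from the base axis. Payload 10.4 kg.
Tool frame: the origin (TCP) lies midway between the tips of the shut fingers; the grasp point (between the pads) lies 19 mm behind it; z points along the fingers, y is the line along which they close (so a half turn about z gives the same grasp; the last joint's range is limited). The gripper opens to 87 mm and grips with 3 to 60 N. Pads are 19 mm wide; open, the fingers measure 117 mm over their backs; the gripper's body (75 mm by 190 mm) begins 51 mm behind the grasp point.
Start: joints at [-1.359, 0.332, -0.065, 1.46, 0.022, 1.35, -0.088], TCP at [0.145, 0.608, 0.223] pointing down, gripper open.
Joint ranges: [-2.6, 2.6], [-0.5, 2.12], [-1.47, 1.34], [0.16, 2.42], [-1.27, 4.41], [0.06, 2.06], [-2.6, 2.6]. Speed limits (rad/s): [2.22, 2.22, 2.79, 2.79, 3.14, 3.14, 3.14].

### API

Orientations are given as a unit quaternion [x, y, z, w].
In Python, from bench import sensors, eyes, order gives the robot as it stands.
- The arm moves only by the tool arm_command, never from a script. Its argument "steps" is a list of rows, each an object with "rot": the turn, a rotation vector about the world's x, y, z in degrees, a list of three; "slide": the shift along the world's x, y, z in m, a list of three; "grip": the opening, from 0 (shut) to 1 (fully open). A call has exactly 8 rows; each row shifts and turns the commanded pose from where the row before left it; what a row does not reach is not made up. A row lasts 1/8 s, in which the tool goes at most 62.5 mm and 10.7 degrees, less where a joint would pass 70% of its speed; a pose out of reach is approached as far as the arm can. A call with a gripper value outside its range is refused whole. The fingers move at their own pace and stop on an object; "newtons" is the grip in N (left out, the last holds). Time passes only in rows, so rows that do not move let the fingers close, or fill a call up. It gives the time, the measured TCP pose, the force, the opening and the grip force at its end, in the units of the state.
- sensors.read_state(): the state, without advancing time (a new reading comes with each control period).
- eyes.camera(name): name is "scene" or "top" or "wrist"; returns a dict with "pixels" (420x560x3 uint8, red, green, blue), "intrinsics" (3x3 intrinsics, pixels), "pose" (4x4, takes a point from camera to world coordinates). Camera axes: x right, y down, z forward; pixel columns grow to the right and rows downward; lengths in m; the calibration is good to about 2 mm. The wrist camera is an equidistant fisheye: a pixel r from the principal point sees the ray r / f radians off the axis. A picture is of the moment at which its call begins. There is no depth.
- order.close_job(): hands the job in; it is judged then, once.
Trained networks look in a picture, given as the dict that the camera call returned (one of the last four; its "shot" number tells which), for a name from the list of things; names that differ only in an ending like _2 or _b are one class to them, and where a whole thing is asked for, a point or a joint stands for the part that bears it (a point fixed in the world has none). Each returns a list of dicts, best first, with "conf" (0 to 1); they miss things now and then, are a little off and sometimes report something else, mostly with a low value. They report only what shows in the picture. A call takes as long as a camera call. They do not tell look-alikes from the thing itself.
- eyes.look_for(name, picture): "bbox" ([left, top, right, bottom] in pixels, round what is visible of it).
The state is a dict: "time": time; "joint_positions": joint angles; "joint_vel": joint speeds; "joint_torque": joint torques, N m; "ee_pos": TCP position; "eef_rot": TCP orientation; "ft_force": force on the tool from outside, world axes, zero at the start; "torque": the same for the moment, N m; "width": finger opening in m; "grip_force": force on a finger pad.
Only numpy, scipy, OpenCV 4.12 (cv2) and the standard library are available. Lean on these libraries where they do the work, as an engineer would, in place of code of your own. Each camera call takes 0.05 s, during which the arm holds its last target. There are 200 camera calls.

## Working session

There is one attempt and no reset: what is moved stays moved. The work goes in short steps, Python scripts to look and compute and a tool call to move; the robot and the scene stay as the last step left them, time stands still between calls to the robot, and variables do not carry over. Pictures are saved under pics/ and viewed, at most 14 in all, crops included, and the job is handed in when it is done.

Besides the shell and the picture viewer there is one more tool, called after "Call:" as a command line: name --argument value ..., lists and objects as JSON in quotes. arm_command: Moves the arm, as the interface text tells. Its arguments: {"type":"object","properties":{"steps":{"type":"array","items":{"type":"object","properties":{"rot":{"type":"array","items":{"type":"number"}},"slide":{"type":"array","items":{"type":"number"}},"grip":{"type":"number"}}}},"newtons":{"type":"number"}},"required":["steps"]}

```bash
mkdir -p pics; cat > h.py <<'E'
import numpy as np,cv2
from bench import sensors,eyes,order
def snap(n,f=None):
    p=eyes.camera(n)
    if f: cv2.imwrite('pics/'+f,p['pixels'][:,:,::-1])
    return p
def ray(p,uv):
    K=p['intrinsics'];T=p['pose'];x=(uv[0]-K[0,2])/K[0,0];y=(uv[1]-K[1,2])/K[1,1]
    return T[:3,3],T[:3,:3]@np.array([x,y,1.])
def fray(p,uv):
    K=p['intrinsics'];T=p['pose'];a=(uv[0]-K[0,2])/K[0,0];b=(uv[1]-K[1,2])/K[1,1];r=np.hypot(a,b)+1e-9
    return T[:3,3],T[:3,:3]@np.array([np.sin(r)*a/r,np.sin(r)*b/r,np.cos(r)])
def atz(p,uv,z,f=False):
    o,d=(fray if f else ray)(p,uv); return o+d*(z-o[2])/d[2]
E
cat > a.py <<'E'
from h import *
names=['plate','vblock_low','vblock_tall','cradle','spindle','indicator','stylus','glue_bottle','primer_jar']
for c in ['top','scene']:
    p=snap(c,c+'0.png'); print(c,p['pose'].round(3).tolist(),p['intrinsics'].round(1).tolist())
    for n in names: print(n,[(np.round(d['bbox']).tolist(),round(d['conf'],2)) for d in eyes.look_for(n,p)])
E
python3 a.py
```

```text
top [[0.007, -0.993, 0.118, 0.398], [-1.0, -0.008, -0.012, 0.036], [0.013, -0.118, -0.993, 1.291], [0.0, 0.0, 0.0, 1.0]] [[465.6, 0.0, 280.5], [0.0, 465.6, 204.8], [0.0, 0.0, 1.0]]
plate [([128.0, 166.0, 200.0, 269.0], 0.83), ([365.0, 149.0, 425.0, 201.0], 0.65)]
vblock_low [([400.0, 291.0, 415.0, 311.0], 0.74), ([304.0, 191.0, 319.0, 202.0], 0.64), ([314.0, 161.0, 330.0, 180.0], 0.5)]
vblock_tall [([276.0, 144.0, 295.0, 158.0], 0.7)]
cradle [([358.0, 153.0, 419.0, 208.0], 0.84)]
spindle [([364.0, 151.0, 426.0, 203.0], 0.92)]
indicator [([317.0, 229.0, 337.0, 269.0], 0.61)]
stylus [([316.0, 228.0, 338.0, 270.0], 0.79), ([303.0, 188.0, 322.0, 204.0], 0.53)]
glue_bottle [([270.0, 99.0, 285.0, 122.0], 0.57), ([362.0, 154.0, 421.0, 205.0], 0.55)]
primer_jar [([232.0, 164.0, 252.0, 192.0], 0.9)]
scene [[0.514, -0.373, 0.772, -0.442], [-0.857, -0.248, 0.451, -0.551], [0.023, -0.894, -0.447, 0.631], [0.0, 0.0, 0.0, 1.0]] [[435.5, 0.0, 285.0], [0.0, 435.5, 215.8], [0.0, 0.0, 1.0]]
plate [([178.0, 176.0, 234.0, 225.0], 0.95)]
vblock_low [([327.0, 217.0, 344.0, 233.0], 0.7), ([307.0, 229.0, 324.0, 242.0], 0.68), ([353.0, 303.0, 370.0, 332.0], 0.58)]
vblock_tall [([307.0, 204.0, 326.0, 221.0], 0.57)]
cradle [([374.0, 223.0, 420.0, 268.0], 0.59)]
spindle [([380.0, 217.0, 424.0, 255.0], 0.69)]
indicator [([292.0, 194.0, 323.0, 268.0], 0.89)]
stylus [([293.0, 193.0, 324.0, 269.0], 0.89)]
glue_bottle [([320.0, 171.0, 336.0, 208.0], 0.73), ([372.0, 222.0, 420.0, 266.0], 0.27)]
primer_jar [([262.0, 191.0, 281.0, 217.0], 0.81)]
```

```bash
python3 -c "
import cv2
a=cv2.imread('pics/top0.png')[85:325,110:440];cv2.imwrite('pics/top0c.png',cv2.resize(a,(792,576),interpolation=3))
a=cv2.imread('pics/scene0.png')[150:350,160:440];cv2.imwrite('pics/scene0c.png',cv2.resize(a,(798,570),interpolation=3))"
```

```text
(no output)
```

View pics/top0c.png

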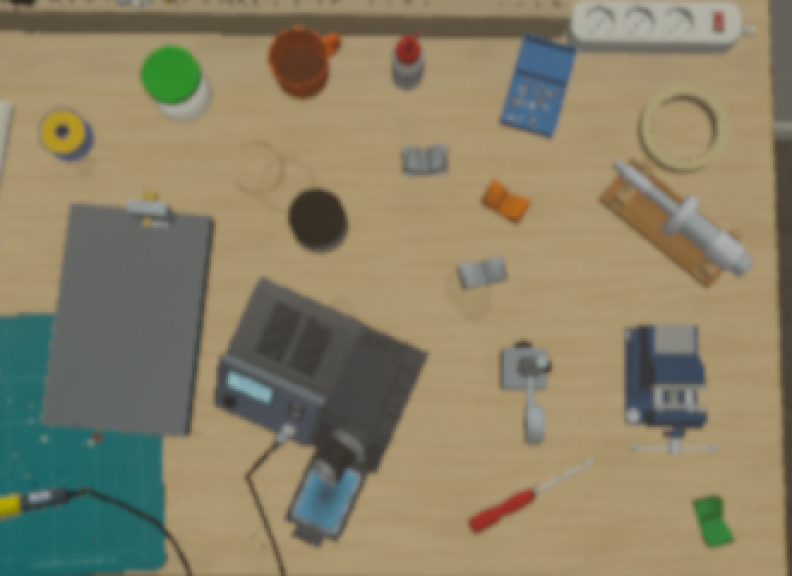

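View pics/scene0c.png

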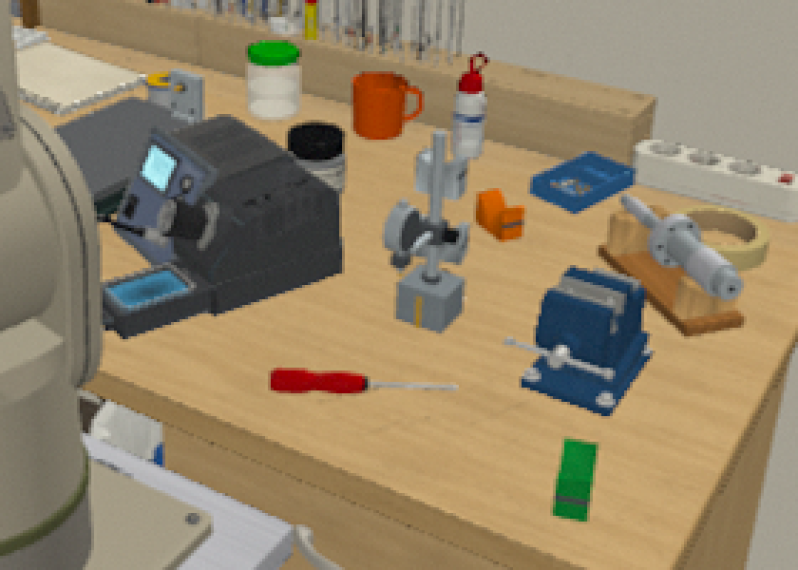

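Top view: the plate is the grey slab at crop (130,320), with the stop at its upper edge at (150,210). The grey V-blocks are at (425,160) and (483,272). The orange (505,200) and green (713,520) ones are look-alikes. The spindle in its cradle is at (680,215), the indicator at (525,370), the glue bottle at (408,60) and the primer jar at (317,218). I'll compute positions next.

```bash
cat > b.py <<'E'
from h import *
p=snap('top')
im=cv2.cvtColor(p['pixels'],cv2.COLOR_RGB2BGR)
def c(x,y,z): 
    return atz(p,(x/2.4+110-.5+.2,y/2.4+85-.5+.2),z).round(3)
for n,a in dict(pTL=(70,205,.045),pTR=(212,217,.045),pBR=(188,435,.045),pBL=(43,425,.045),b1=(425,160,.04),b2=(483,272,.04),sp_thin=(617,167,.055),sp_thick=(742,263,.055),fl=(683,216,.055),ind_base=(520,370,.04),dial=(535,420,.13),glue=(408,50,.13),jar=(317,215,.07),vise=(665,370,.09),).items(): print(n,c(*a))
a=im[140:210,265:335];cv2.imwrite('pics/bl.png',cv2.resize(a,(700,600),interpolation=cv2.INTER_CUBIC))
print(sensors.read_state())
E
python3 b.py
```

```text
pTL [0.638 0.405 0.045]
pTR [0.626 0.244 0.045]
pBR [0.381 0.264 0.045]
pBL [0.391 0.424 0.045]
b1 [0.695 0.004 0.04 ]
b2 [ 0.566 -0.062  0.04 ]
sp_thin [ 0.685 -0.213  0.055]
sp_thick [ 0.577 -0.352  0.055]
fl [ 0.63  -0.286  0.055]
ind_base [ 0.456 -0.103  0.04 ]
dial [ 0.4   -0.109  0.13 ]
glue [0.794 0.025 0.13 ]
jar [0.624 0.124 0.07 ]
vise [ 0.455 -0.254  0.09 ]
{'time': 1.05, 'joint_positions': array([-1.35860523,  0.33218629, -0.06470744,  1.46008133,  0.02160568,
        1.34986918, -0.08850122]), 'joint_vel': array([ 7.00108423e-04,  4.15769846e-05,  7.66607798e-04, -7.06505927e-04,
        6.07249881e-04, -6.53654411e-04, -1.72409135e-04]), 'joint_torque': array([-1.42214202e-05, -6.23043680e+01,  2.48146086e-02, -3.90122616e+01,
       -6.10158686e-02,  3.14456981e-02, -5.34585070e-06]), 'ee_pos': array([0.14538776, 0.60789745, 0.22259304]), 'eef_rot': array([ 1.17121156e-01,  9.93117631e-01,  7.56160207e-05, -1.53590553e-06]), 'ft_force': array([0.15882377, 0.5331674 , 0.15689799]), 'torque': array([0.00785893, 0.00187568, 0.03809718]), 'grip_force': 0.0, 'width': 0.08710684989147988}
```

View pics/bl.png

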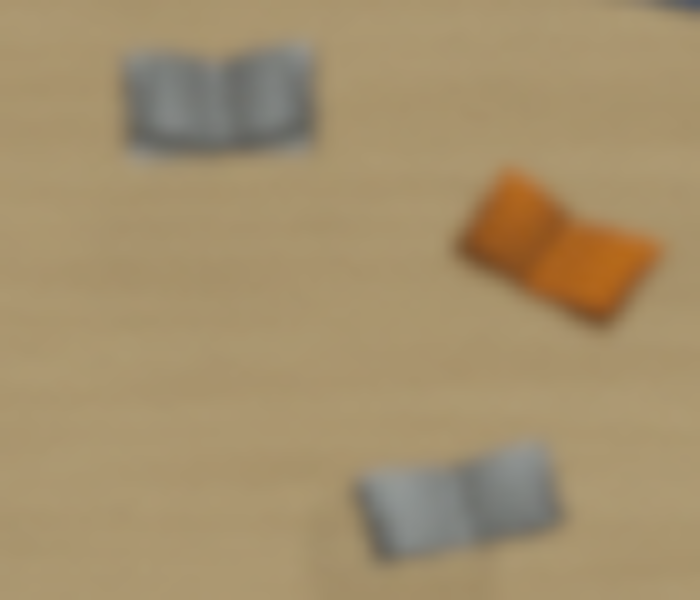

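The block at crop (220,100) shows flats beside a narrow groove, so it is vblock_tall at about (0.695, 0.004). The grey one at (460,500) has a wide groove, so it is vblock_low at about (0.566, -0.062). The orange one is a decoy. The plate's corners give 248 x 160 mm as they should, with its origin near (0.507, 0.314) and yaw about -4.5°. Heading over to the tall block.

Call:
arm_command --steps '[{"slide": [0.03,-0.034,0.01],"rot": [0,0,0],"grip": 1},{"slide": [0.034,-0.038,0.01],"rot": [0,0,0],"grip": 1},{"slide": [0.034,-0.038,0.01],"rot": [0,0,0],"grip": 1},{"slide": [0.034,-0.038,0],"rot": [0,0,0],"grip": 1},{"slide": [0.034,-0.038,0],"rot": [0,0,0],"grip": 1},{"slide": [0.034,-0.038,0],"rot": [0,0,0],"grip": 1},{"slide": [0.034,-0.038,0],"rot": [0,0,0],"grip": 1},{"slide": [0.034,-0.038,0],"rot": [0,0,0],"grip": 1}]'

```text
time: 2.05
ee_pos: [0.4143, 0.3065, 0.2529]
eef_rot: [0.117, 0.993, 0.0, 0.0]
ft_force: [0.1, -0.0, 0.4]
width: 0.0871
grip_force: 0.0
```

Call:
arm_command --steps '[{"slide": [0.034,-0.038,0],"rot": [0,0,3],"grip": 1},{"slide": [0.034,-0.038,0],"rot": [0,0,3],"grip": 1},{"slide": [0.034,-0.038,0],"rot": [0,0,3],"grip": 1},{"slide": [0.034,-0.038,0],"rot": [0,0,3],"grip": 1},{"slide": [0.034,-0.038,0],"rot": [0,0,1.4],"grip": 1},{"slide": [0.034,-0.038,0],"rot": [0,0,0],"grip": 1},{"slide": [0.034,-0.038,0],"rot": [0,0,0],"grip": 1},{"slide": [0.03,-0.034,0],"rot": [0,0,0],"grip": 1}]'

```text
time: 3.05
ee_pos: [0.6824, 0.0065, 0.2526]
eef_rot: [0.0, 1.0, -0.0, 0.0]
ft_force: [0.6, 0.4, 0.7]
width: 0.0866
grip_force: 0.0
```

```bash
cat >> h.py <<'E'
def st():
    s=sensors.read_state(); q=s['eef_rot']
    from scipy.spatial.transform import Rotation as R
    m=R.from_quat(q).as_matrix()
    print('t',s['time'],'tcp',s['ee_pos'].round(4),'yaw_y',np.degrees(np.arctan2(m[1,1],m[0,1])).round(1),'zz',m[2,2].round(4),'F',s['ft_force'].round(1),'w',s['width'].round(4),'g',round(s['grip_force'],1),'q',s['joint_positions'].round(2))
E
cat > w.py <<'E'
from h import *
import sys
st(); p=snap('wrist',sys.argv[1]); print(p['pose'].round(3).tolist(),p['intrinsics'].round(1).tolist())
for n in sys.argv[2:]: print(n,[(np.round(d['bbox']).tolist(),round(d['conf'],2)) for d in eyes.look_for(n,p)])
np.save('last.npy',np.array([p['intrinsics'],p['pose']],dtype=object),allow_pickle=True)
E
python3 w.py w1.png vblock_tall vblock_low
```

```text
Traceback (most recent call last):
  File "w.py", line 3, in <module>
    st(); p=snap('wrist',sys.argv[1]); print(p['pose'].round(3).tolist(),p['intrinsics'].round(1).tolist())
    ~~^^
  File "h.py", line 19, in st
    print('t',s['time'],'tcp',s['ee_pos'].round(4),'yaw_y',np.degrees(np.arctan2(m[1,1],m[0,1])).round(1),'zz',m[2,2].round(4),'F',s['ft_force'].round(1),'w',s['width'].round(4),'g',round(s['grip_force'],1),'q',s['joint_positions'].round(2))
                                                                                                                                                              ^^^^^^^^^^^^^^^^
AttributeError: 'float' object has no attribute 'round'
```

```bash
sed -i "s/s\['width'\].round(4)/round(s['width'],4)/" h.py; python3 w.py w1.png vblock_tall vblock_low
```

```text
t 3.05 tcp [0.6824 0.0065 0.2526] yaw_y 89.9 zz -1.0 F [0.6 0.4 0.7] w 0.0866 g 0.0 q [-0.39  0.47  0.46  1.26 -0.21  1.45  1.63]
[[0.0, 0.967, 0.253, 0.614], [1.0, -0.0, -0.0, 0.007], [0.0, 0.253, -0.967, 0.415], [0.0, 0.0, 0.0, 1.0]] [[325.2, 0.0, 279.9], [0.0, 325.2, 210.3], [0.0, 0.0, 1.0]]
vblock_tall [([255.0, 179.0, 301.0, 212.0], 0.97)]
vblock_low [([175.0, 141.0, 225.0, 178.0], 0.81), ([199.0, 72.0, 245.0, 106.0], 0.72)]
```

View pics/w1.png

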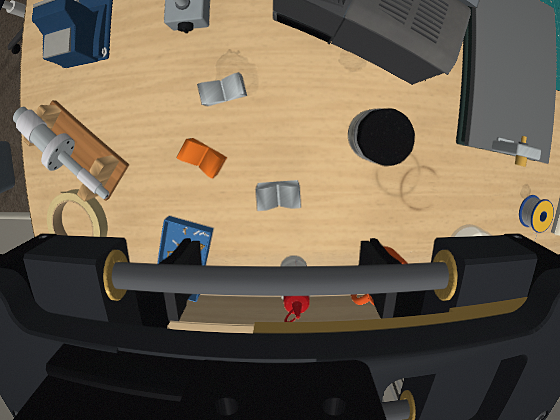

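The wrist view shows vblock_tall at (278,195), vblock_low at (221,89), the orange decoy at (202,157), the jar at (385,136) and the glue bottle at (294,285). I'll rectify both blocks to metric scale to get pose and yaw.

```bash
cat >> h.py <<'E'
def rect(p,cx,cy,half,z,res=.0005,fish=True):
    "metric top-down view: row down=-x world, col right=-y; centre cx,cy"
    n=int(2*half/res); r,c=np.mgrid[0:n,0:n]
    W=np.stack([cx+half-r*res,cy+half-c*res,np.full(r.shape,z)],-1)
    T=p['pose'];K=p['intrinsics'];C=(W-T[:3,3])@T[:3,:3]
    if fish:
        h=np.hypot(C[...,0],C[...,1])+1e-9;th=np.arctan2(h,C[...,2]);a=C[...,0]/h*th;b=C[...,1]/h*th
    else: a=C[...,0]/C[...,2];b=C[...,1]/C[...,2]
    m=lambda v:v.astype(np.float32)
    return cv2.remap(p['pixels'],m(K[0,0]*a+K[0,2]),m(K[1,1]*b+K[1,2]),cv2.INTER_CUBIC)[:,:,::-1].copy()
E
cat > c.py <<'E'
from h import *
p=snap('wrist'); out=[]
for cx,cy,z in [(.695,.004,.045),(.566,-.062,.036)]:
    a=rect(p,cx,cy,.05,z); s=cv2.cvtColor(a,cv2.COLOR_BGR2HSV)[...,1]
    m=cv2.morphologyEx((s<50).astype(np.uint8),cv2.MORPH_OPEN,np.ones((5,5)))
    c=max(cv2.findContours(m,0,2)[0],key=cv2.contourArea); R=cv2.minAreaRect(c); 
    print('ctr',(cx+.05-R[0][1]*.0005).round(4) if 0 else round(cx+.05-R[0][1]*.0005,4),round(cy+.05-R[0][0]*.0005,4),'size mm',R[1][0]/2,R[1][1]/2,'ang',R[2])
    cv2.drawContours(a,[cv2.boxPoints(R).astype(int)],0,(0,0,255),1); out.append(cv2.resize(a,(400,400)))
cv2.imwrite('pics/rect1.png',np.hstack(out))
E
python3 c.py
```

```text
ctr 0.6925 0.0041 size mm 33.587013244628906 51.407379150390625 ang 85.96228790283203
ctr 0.5681 -0.0614 size mm 30.093700408935547 53.703948974609375 ang 77.00537872314453
```

View pics/rect1.png

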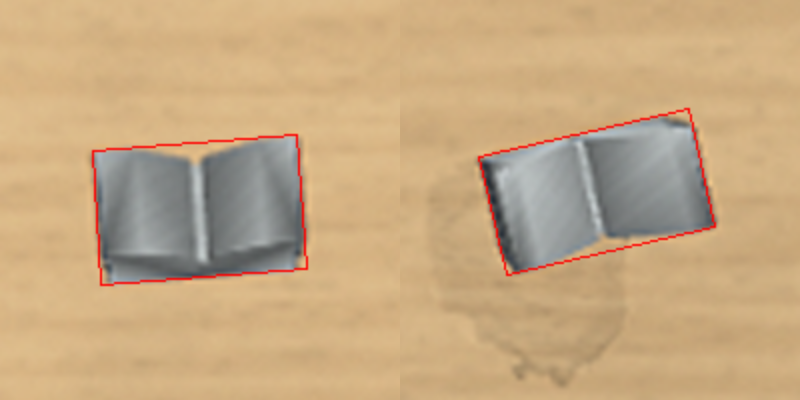

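```bash
python3 -c "
import cv2,numpy as np
a=cv2.imread('pics/w1.png');f=lambda x,y:cv2.resize(a[y-25:y+25,x-32:x+32],(400,312),interpolation=cv2.INTER_CUBIC)
cv2.imwrite('pics/c2.png',np.hstack([f(278,195),f(221,89)]))"
```

```text
(no output)
```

View pics/c2.png

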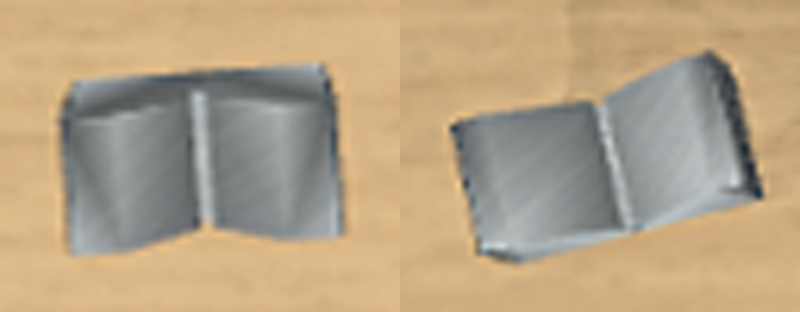

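The left block has wide flats of about 10 mm, so it is vblock_tall. The right one has thin flats of about 7 mm, so it is vblock_low. Both are grey, so both are the ones meant. Grasping the tall one.

Call:
arm_command --steps '[{"slide": [0.014,-0.002,-0.04],"rot": [0,0,4],"grip": 1},{"slide": [0,0,-0.05],"rot": [0,0,0],"grip": 1},{"slide": [0,0,-0.05],"rot": [0,0,0],"grip": 1},{"slide": [0,0,-0.05],"rot": [0,0,0],"grip": 1},{"slide": [0,0,-0.03],"rot": [0,0,0],"grip": 1},{"slide": [0,0,-0.017],"rot": [0,0,0],"grip": 1},{"slide": [0,0,0],"rot": [0,0,0],"grip": 1},{"slide": [0,0,0],"rot": [0,0,0],"grip": 0.5}]' --newtons 30

```text
time: 4.25
ee_pos: [0.6964, 0.0062, 0.0174]
eef_rot: [-0.035, 0.999, 0.0, 0.001]
ft_force: [0.3, -1.0, 0.5]
width: 0.0824
grip_force: 0.0
```

Call:
arm_command --steps '[{"slide": [0,0,0],"rot": [0,0,0],"grip": 0.4},{"slide": [0,0,0],"rot": [0,0,0],"grip": 0.4},{"slide": [0,0,0],"rot": [0,0,0],"grip": 0.4},{"slide": [0,0,0],"rot": [0,0,0],"grip": 0.4},{"slide": [0,0,0.02],"rot": [0,0,0],"grip": 0.4},{"slide": [0,0,0.05],"rot": [0,0,0],"grip": 0.4},{"slide": [0,0,0.05],"rot": [0,0,0],"grip": 0.4},{"slide": [0,0,0.05],"rot": [0,0,0],"grip": 0.4}]'

```text
time: 5.25
ee_pos: [0.695, 0.006, 0.1881]
eef_rot: [-0.034, 0.999, 0.0, 0.0]
ft_force: [0.3, 0.7, -3.6]
width: 0.0516
grip_force: 30.0
```

```bash
python3 w.py w2.png vblock_tall plate; python3 - <<'E'
from h import *
p=snap('top')
# plate edges from rectified top view at z=.045
a=rect(p,.507,.33,.16,.045,.001,False); cv2.imwrite('pics/pl_top.png',cv2.resize(a,(580,580)))
E
```

```text
t 5.25 tcp [0.695  0.006  0.1881] yaw_y 93.9 zz -1.0 F [ 0.3  0.7 -3.6] w 0.0516 g 30.0 q [-0.37  0.53  0.44  1.32 -0.22  1.34  1.71]
[[-0.069, 0.965, 0.253, 0.627], [0.998, 0.067, 0.018, 0.001], [0.0, 0.253, -0.967, 0.35], [0.0, 0.0, 0.0, 1.0]] [[325.2, 0.0, 279.9], [0.0, 325.2, 210.3], [0.0, 0.0, 1.0]]
vblock_tall [([224.0, 226.0, 337.0, 307.0], 0.71)]
plate [([484.0, 1.0, 559.0, 186.0], 0.7)]
```

View pics/pl_top.png

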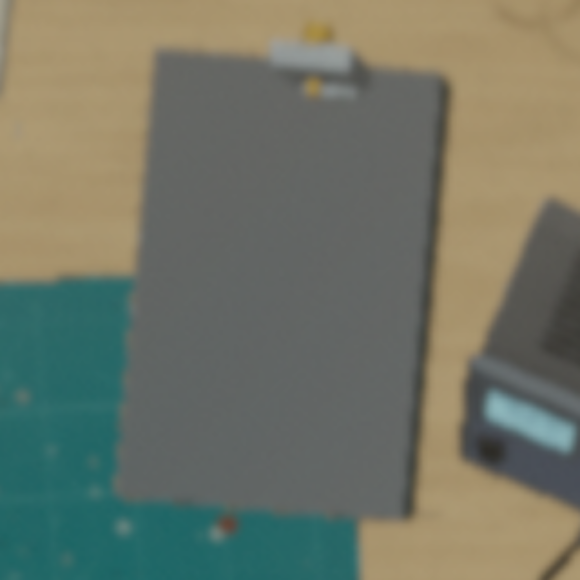

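Plate: corners give origin (0.508, 0.315) and yaw -5°. The tall block goes to (0.565, 0.310) and the low one to (0.4395, 0.321).

Call:
arm_command --steps '[{"slide": [-0.015,0.035,0.01],"rot": [0,0,-1.9],"grip": 0.4},{"slide": [-0.02,0.045,0],"rot": [0,0,-2],"grip": 0.4},{"slide": [-0.02,0.05,0],"rot": [0,0,-2],"grip": 0.4},{"slide": [-0.02,0.05,0],"rot": [0,0,-2],"grip": 0.4},{"slide": [-0.02,0.05,0],"rot": [0,0,-1],"grip": 0.4},{"slide": [-0.02,0.045,0],"rot": [0,0,0],"grip": 0.4},{"slide": [-0.015,0.029,0],"rot": [0,0,0],"grip": 0.4},{"slide": [0,0,-0.04],"rot": [0,0,0],"grip": 0.4}]'

```text
time: 6.45
ee_pos: [0.5639, 0.3146, 0.1561]
eef_rot: [0.04, 0.999, 0.002, 0.001]
ft_force: [0.0, -0.1, -4.4]
width: 0.0517
grip_force: 30.0
```

Call:
arm_command --steps '[{"slide": [0,0,-0.04],"rot": [0,0,0],"grip": 0.4},{"slide": [0,0,-0.025],"rot": [0,0,0],"grip": 0.4},{"slide": [0,0,-0.015],"rot": [0,0,0],"grip": 0.4},{"slide": [0,0,-0.008],"rot": [0,0,0],"grip": 0.4},{"slide": [0,0,0],"rot": [0,0,0],"grip": 0.4},{"slide": [0,0,0],"rot": [0,0,0],"grip": 0.4},{"slide": [0,0,0],"rot": [0,0,0],"grip": 0.4},{"slide": [0,0,0],"rot": [0,0,0],"grip": 0.4}]'

```text
time: 7.45
ee_pos: [0.5656, 0.31, 0.068]
eef_rot: [0.043, 0.999, 0.0, 0.0]
ft_force: [0.5, 0.5, -3.3]
width: 0.0517
grip_force: 30.0
```

```bash
python3 -c "
from h import *
st()"
```

```text
t 7.45 tcp [0.5656 0.31   0.068 ] yaw_y 85.0 zz -1.0 F [ 0.5  0.5 -3.3] w 0.0517 g 30.0 q [-0.83  0.51  0.34  1.59 -0.19  1.07  1.05]
```

Call:
arm_command --steps '[{"slide": [0,0,-0.004],"rot": [0,0,0],"grip": 0.4},{"slide": [0,0,-0.002],"rot": [0,0,0],"grip": 0.4},{"slide": [0,0,-0.001],"rot": [0,0,0],"grip": 0.4},{"slide": [0,0,0],"rot": [0,0,0],"grip": 0.4},{"slide": [0,0,0],"rot": [0,0,0],"grip": 0.4},{"slide": [0,0,0],"rot": [0,0,0],"grip": 0.4},{"slide": [0,0,0],"rot": [0,0,0],"grip": 0.4},{"slide": [0,0,0],"rot": [0,0,0],"grip": 0.4}]'

```text
time: 8.45
ee_pos: [0.5654, 0.3099, 0.0609]
eef_rot: [0.043, 0.999, 0.0, 0.0]
ft_force: [-4.5, -2.7, 5.6]
width: 0.052
grip_force: 30.0
```

Call:
arm_command --steps '[{"slide": [0,0,0],"rot": [0,0,0],"grip": 1},{"slide": [0,0,0],"rot": [0,0,0],"grip": 1},{"slide": [0,0,0],"rot": [0,0,0],"grip": 1},{"slide": [0,0,0.02],"rot": [0,0,0],"grip": 1},{"slide": [0,0,0.05],"rot": [0,0,0],"grip": 1},{"slide": [0,0,0.06],"rot": [0,0,0],"grip": 1},{"slide": [0,-0.02,0.04],"rot": [0,0,2],"grip": 1},{"slide": [0,-0.05,0],"rot": [0,0,3],"grip": 1}]'

```text
time: 9.45
ee_pos: [0.5666, 0.242, 0.2358]
eef_rot: [-0.003, 1.0, 0.002, 0.003]
ft_force: [-0.2, -0.2, -0.5]
width: 0.0871
grip_force: 0.0
```

Call:
arm_command --steps '[{"slide": [0,-0.055,0],"rot": [0,0,3],"grip": 1},{"slide": [0,-0.055,0],"rot": [0,0,3],"grip": 1},{"slide": [0,-0.055,0],"rot": [0,0,3],"grip": 1},{"slide": [0,-0.055,0],"rot": [0,0,3],"grip": 1},{"slide": [0,-0.05,0],"rot": [0,0,1],"grip": 1},{"slide": [0,-0.032,-0.03],"rot": [0,0,0],"grip": 1},{"slide": [0,0,-0.05],"rot": [0,0,0],"grip": 1},{"slide": [0,0,-0.04],"rot": [0,0,0],"grip": 1}]'

```text
time: 10.45
ee_pos: [0.5655, -0.0626, 0.1105]
eef_rot: [-0.113, 0.994, 0.0, 0.001]
ft_force: [-0.0, 0.5, 0.2]
width: 0.0871
grip_force: 0.0
```

```bash
python3 -c "
from h import *
st();p=snap('wrist','w3.png');print(eyes.look_for('vblock_low',p))
a=rect(p,.566,-.0625,.05,.036);cv2.line(a,(100,0),(100,199),(0,0,255),1);cv2.line(a,(0,100),(199,100),(0,0,255),1)
t=snap('top')
b=rect(t,.507,.33,.16,.085,.001,False)
cv2.imwrite('pics/c3.png',np.hstack([cv2.resize(a,(400,400)),cv2.resize(b,(400,400))]))
"
```

```text
t 10.45 tcp [ 0.5655 -0.0626  0.1105] yaw_y 103.0 zz -1.0 F [-0.   0.5  0.2] w 0.0871 g 0.0 q [-0.4   0.32  0.52  1.77 -0.18  1.09  1.97]
[{'bbox': [246.4, 189.0, 313.4, 236.8], 'conf': 0.89}, {'bbox': [194.1, 261.7, 258.6, 328.0], 'conf': 0.64}]
```

View pics/c3.png

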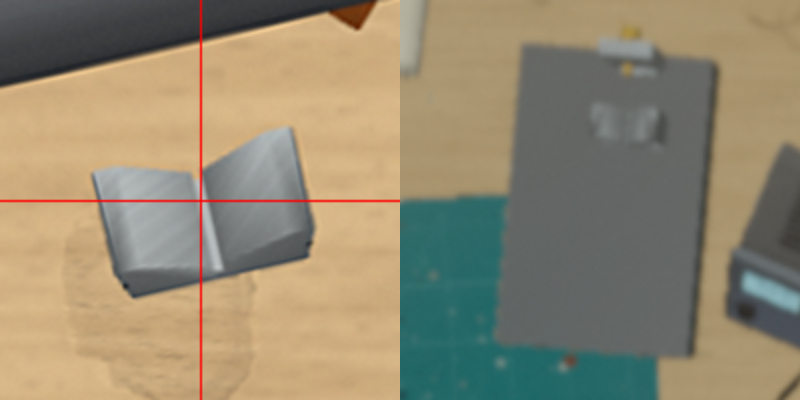

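The tall block sits on the screw line, and the tool is centred over the low block. Grasping it.

Call:
arm_command --steps '[{"slide": [0,0,-0.05],"rot": [0,0,0],"grip": 1},{"slide": [0,0,-0.035],"rot": [0,0,0],"grip": 1},{"slide": [0,0,-0.013],"rot": [0,0,0],"grip": 1},{"slide": [0,0,0],"rot": [0,0,0],"grip": 1},{"slide": [0,0,0],"rot": [0,0,0],"grip": 0.4},{"slide": [0,0,0],"rot": [0,0,0],"grip": 0.4},{"slide": [0,0,0],"rot": [0,0,0],"grip": 0.4},{"slide": [0,0,0],"rot": [0,0,0],"grip": 0.4}]'

```text
time: 11.6
ee_pos: [0.5655, -0.0621, 0.0129]
eef_rot: [-0.114, 0.994, 0.0, 0.0]
ft_force: [-1.2, -0.4, 0.8]
width: 0.055
grip_force: 0.0
```

Call:
arm_command --steps '[{"slide": [0,0,0],"rot": [0,0,0],"grip": 0.4},{"slide": [0,0,0],"rot": [0,0,0],"grip": 0.4},{"slide": [0,0,0.02],"rot": [0,0,0],"grip": 0.4},{"slide": [0,0,0.05],"rot": [0,0,0],"grip": 0.4},{"slide": [0,0,0.055],"rot": [0,0,0],"grip": 0.4},{"slide": [0,0,0.055],"rot": [0,0,0],"grip": 0.4},{"slide": [0,0.02,0.04],"rot": [0,0,0],"grip": 0.4},{"slide": [0,0.04,0.02],"rot": [0,0,0],"grip": 0.4}]'

```text
time: 12.6
ee_pos: [0.5657, -0.0037, 0.2563]
eef_rot: [-0.112, 0.994, -0.0, 0.002]
ft_force: [1.1, 0.5, -3.2]
width: 0.0516
grip_force: 30.0
```

```bash
python3 -c "
from h import *
st()"
```

```text
t 12.6 tcp [ 0.5657 -0.0037  0.2563] yaw_y 102.8 zz -1.0 F [ 1.1  0.5 -3.2] w 0.0516 g 30.0 q [-0.52  0.19  0.51  1.6  -0.09  1.38  1.8 ]
```

Call:
arm_command --steps '[{"slide": [-0.01,0.04,0],"rot": [0,0,-2],"grip": 0.4},{"slide": [-0.02,0.05,0],"rot": [0,0,-3],"grip": 0.4},{"slide": [-0.02,0.05,0],"rot": [0,0,-3],"grip": 0.4},{"slide": [-0.02,0.05,0],"rot": [0,0,-3],"grip": 0.4},{"slide": [-0.02,0.05,0],"rot": [0,0,-3],"grip": 0.4},{"slide": [-0.02,0.05,0],"rot": [0,0,-3],"grip": 0.4},{"slide": [-0.016,0.033,0],"rot": [0,0,-1],"grip": 0.4},{"slide": [0,0,-0.03],"rot": [0,0,0],"grip": 0.4}]'

```text
time: 13.6
ee_pos: [0.4381, 0.3247, 0.2247]
eef_rot: [0.041, 0.999, 0.002, 0.001]
ft_force: [0.8, -0.4, -3.9]
width: 0.0514
grip_force: 30.0
```

Call:
arm_command --steps '[{"slide": [0,0,-0.05],"rot": [0,0,0],"grip": 0.4},{"slide": [0,0,-0.05],"rot": [0,0,0],"grip": 0.4},{"slide": [0,0,-0.03],"rot": [0,0,0],"grip": 0.4},{"slide": [0,0,-0.02],"rot": [0,0,0],"grip": 0.4},{"slide": [0,0,-0.008],"rot": [0,0,0],"grip": 0.4},{"slide": [0,0,0],"rot": [0,0,0],"grip": 0.4},{"slide": [0,0,0],"rot": [0,0,0],"grip": 0.4},{"slide": [0,0,0],"rot": [0,0,0],"grip": 0.4}]'

```text
time: 14.6
ee_pos: [0.4398, 0.3212, 0.0654]
eef_rot: [0.043, 0.999, 0.001, 0.0]
ft_force: [-0.3, 0.8, -3.3]
width: 0.0518
grip_force: 30.0
```

```bash
python3 -c "
from h import *
st()"
```

```text
t 14.6 tcp [0.4398 0.3212 0.0654] yaw_y 85.0 zz -1.0 F [-0.3  0.8 -3.3] w 0.0518 g 30.0 q [-0.93  0.3   0.25  1.86 -0.09  0.98  0.84]
```

Call:
arm_command --steps '[{"slide": [0,0,-0.004],"rot": [0,0,0],"grip": 0.4},{"slide": [0,0,-0.002],"rot": [0,0,0],"grip": 0.4},{"slide": [0,0,-0.0015],"rot": [0,0,0],"grip": 0.4},{"slide": [0,0,0],"rot": [0,0,0],"grip": 0.4},{"slide": [0,0,0],"rot": [0,0,0],"grip": 0.4},{"slide": [0,0,0],"rot": [0,0,0],"grip": 0.4},{"slide": [0,0,0],"rot": [0,0,0],"grip": 0.4},{"slide": [0,0,0],"rot": [0,0,0],"grip": 0.4}]'

```text
time: 15.6
ee_pos: [0.4393, 0.3208, 0.0578]
eef_rot: [0.043, 0.999, 0.0, -0.0]
ft_force: [-3.9, -4.0, 7.8]
width: 0.0519
grip_force: 30.0
```

Call:
arm_command --steps '[{"slide": [0,0,0],"rot": [0,0,0],"grip": 1},{"slide": [0,0,0],"rot": [0,0,0],"grip": 1},{"slide": [0,0,0],"rot": [0,0,0],"grip": 1},{"slide": [0,0,0.02],"rot": [0,0,0],"grip": 1},{"slide": [0,0,0.05],"rot": [0,0,0],"grip": 1},{"slide": [0,0,0.05],"rot": [0,0,0],"grip": 1},{"slide": [0.05,0,0.04],"rot": [0,0,0],"grip": 1},{"slide": [0,0,0],"rot": [0,0,0],"grip": 1}]'

```text
time: 16.6
ee_pos: [0.4922, 0.3206, 0.2195]
eef_rot: [0.045, 0.999, 0.002, 0.003]
ft_force: [0.2, -0.7, -1.1]
width: 0.087
grip_force: 0.0
```

```bash
python3 -c "
from h import *
st();p=snap('wrist','w4.png')
for n in ['vblock_low','vblock_tall','plate']:print(n,eyes.look_for(n,p))
a=rect(p,.507,.315,.15,.085,.0005)
# planned axis + seats
O=np.array([.5082,.3148]);c=np.cos(np.radians(-5));s=np.sin(np.radians(-5))
def px(x,y): 
    w=O+[x*c-y*s,x*s+y*c]; return int((.657-w[0])/.0005),int((.465-w[1])/.0005)
cv2.line(a,px(-.14,0)[::-1],px(.099,0)[::-1],(0,0,255),1)
for xx in(-.069,.057): cv2.line(a,px(xx,-.04)[::-1],px(xx,.04)[::-1],(0,255,0),1)
cv2.imwrite('pics/c4.png',a)
"
```

```text
t 16.6 tcp [0.4922 0.3206 0.2195] yaw_y 84.9 zz -1.0 F [ 0.2 -0.7 -1.1] w 0.087 g 0.0 q [-0.9   0.25  0.29  1.59 -0.07  1.31  0.88]
vblock_low [{'bbox': [246.1, 124.9, 301.7, 158.3], 'conf': 0.63}]
vblock_tall [{'bbox': [251.2, 247.6, 300.2, 269.7], 'conf': 0.66}]
plate [{'bbox': [219.8, 84.4, 371.8, 323.4], 'conf': 0.64}]
```

View pics/c4.png

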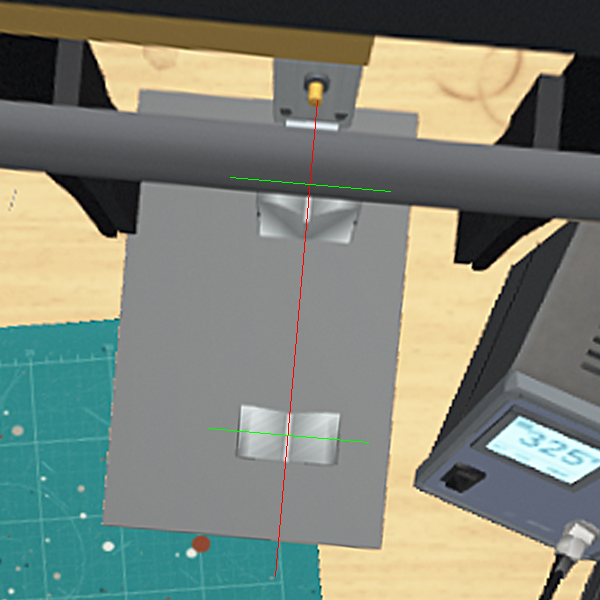

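Both grooves lie on the red screw line, and the screw tip at (317,95) is on it too. The low block is centred at its green mark (288,435) and the tall one at (309,190). Heading to the spindle.

Call:
arm_command --steps '[{"slide": [0,-0.03,0.02],"rot": [0,0,-7],"grip": 1},{"slide": [0.005,-0.038,0.01],"rot": [0,0,-7.7],"grip": 1},{"slide": [0.008,-0.038,0],"rot": [0,0,-7.7],"grip": 1},{"slide": [0.008,-0.038,0],"rot": [0,0,-7.7],"grip": 1},{"slide": [0.008,-0.04,0],"rot": [0,0,-7.7],"grip": 1},{"slide": [0.008,-0.04,0],"rot": [0,0,-7.7],"grip": 1},{"slide": [0.008,-0.04,0],"rot": [0,0,-7.7],"grip": 1},{"slide": [0.008,-0.04,0],"rot": [0,0,-7.7],"grip": 1}]'

```text
time: 17.8
ee_pos: [0.5403, 0.0163, 0.2451]
eef_rot: [0.545, 0.838, -0.0, -0.001]
ft_force: [0.9, 0.3, -0.1]
width: 0.0868
grip_force: 0.0
```

Call:
arm_command --steps '[{"slide": [0.008,-0.04,0],"rot": [0,0,-7.7],"grip": 1},{"slide": [0.008,-0.04,0],"rot": [0,0,-7.7],"grip": 1},{"slide": [0.008,-0.04,0],"rot": [0,0,-7.7],"grip": 1},{"slide": [0.008,-0.04,0],"rot": [0,0,-7.7],"grip": 1},{"slide": [0.008,-0.04,0],"rot": [0,0,-7.7],"grip": 1},{"slide": [0.008,-0.04,0],"rot": [0,0,-7.7],"grip": 1},{"slide": [0.008,-0.036,0],"rot": [0,0,-7.7],"grip": 1},{"slide": [0,-0.03,0],"rot": [0,0,-7.7],"grip": 1}]'

```text
time: 18.8
ee_pos: [0.5969, -0.2894, 0.2446]
eef_rot: [0.898, 0.441, -0.001, -0.001]
ft_force: [-0.2, -0.0, 0.7]
width: 0.0872
grip_force: 0.0
```

```bash
python3 -c "
from h import *
st();p=snap('wrist','w5.png')
for n in ['spindle','cradle']:print(n,eyes.look_for(n,p))
a=rect(p,.63,-.286,.12,.055,.0004);cv2.imwrite('pics/c5.png',a)
"
```

```text
t 18.8 tcp [ 0.5969 -0.2894  0.2446] yaw_y -37.7 zz -1.0 F [-0.2 -0.   0.7] w 0.0872 g 0.0 q [-0.2   0.52  0.86  1.35 -0.39  1.45 -0.01]
spindle [{'bbox': [275.4, 81.2, 322.3, 256.7], 'conf': 0.87}]
cradle [{'bbox': [270.8, 97.9, 328.4, 228.8], 'conf': 0.98}]
```

View pics/c5.png

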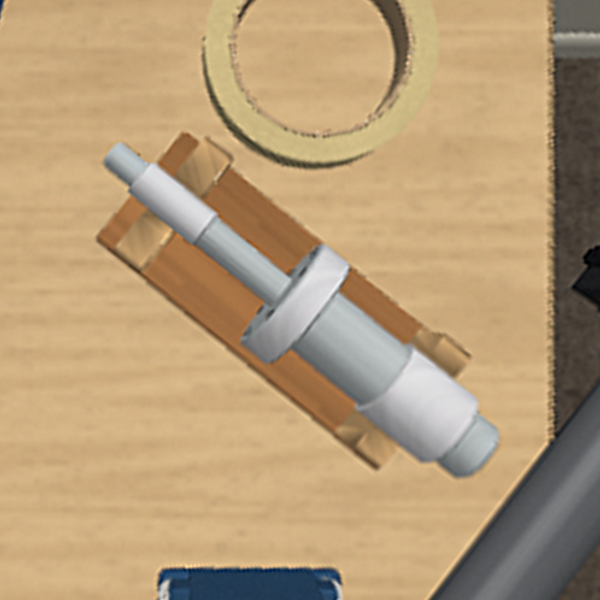

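The spindle's ends are at (113,157) and (488,455), 191 mm apart as expected, giving an axis yaw of 51.5°. The neck grip point is about (348,345), or (0.612, -0.305). The vise corner at (250,575) may be near the gripper body, so I'll check its height first.

```bash
python3 - <<'E'
from h import *
p=snap('wrist');s=snap('scene');t=snap('top')
b=np.array([.75-.0004*568,-.166-.0004*250,.055]); o=p['pose'][:3,3]
for z in(.06,.08,.09,.1,.12): print('wrist far edge at',z,(o+(b-o)*(z-o[2])/(b[2]-o[2])).round(3), 'top', atz(t,(660/2.4+109.7,326/2.4+84.7),z).round(3))
f=lambda x,y:(x/2.85+160,y/2.85+150)
B=atz(s,f(650,352),0);print('base',B.round(3))
for z in(.06,.08,.1,.12): print(z,atz(s,f(640,275),z).round(3),atz(s,f(572,268),z).round(3))
E
```

```text
wrist far edge at 0.06 [ 0.524 -0.266  0.06 ] top [ 0.505 -0.257  0.06 ]
wrist far edge at 0.08 [ 0.531 -0.264  0.08 ] top [ 0.503 -0.252  0.08 ]
wrist far edge at 0.09 [ 0.534 -0.263  0.09 ] top [ 0.502 -0.25   0.09 ]
wrist far edge at 0.1 [ 0.538 -0.262  0.1  ] top [ 0.501 -0.247  0.1  ]
wrist far edge at 0.12 [ 0.544 -0.26   0.12 ] top [ 0.5   -0.243  0.12 ]
base [ 0.509 -0.308  0.   ]
0.06 [ 0.534 -0.282  0.06 ] [ 0.512 -0.225  0.06 ]
0.08 [ 0.5   -0.291  0.08 ] [ 0.478 -0.236  0.08 ]
0.1 [ 0.465 -0.301  0.1  ] [ 0.445 -0.248  0.1  ]
0.12 [ 0.431 -0.31   0.12 ] [ 0.411 -0.259  0.12 ]
```

The vise top is about 0.08 and the gripper body stays above 0.106, so it is clear. Grasping.

Call:
arm_command --steps '[{"slide": [0.015,-0.0155,-0.03],"rot": [0,0,-0.8],"grip": 1},{"slide": [0,0,-0.05],"rot": [0,0,0],"grip": 1},{"slide": [0,0,-0.05],"rot": [0,0,0],"grip": 1},{"slide": [0,0,-0.04],"rot": [0,0,0],"grip": 1},{"slide": [0,0,-0.025],"rot": [0,0,0],"grip": 1},{"slide": [0,0,-0.012],"rot": [0,0,0],"grip": 1},{"slide": [0,0,0],"rot": [0,0,0],"grip": 1},{"slide": [0,0,0],"rot": [0,0,0],"grip": 0.15}]' --newtons 40

```text
time: 20.1
ee_pos: [0.6129, -0.3047, 0.0405]
eef_rot: [0.9, 0.437, 0.001, 0.001]
ft_force: [-0.1, -0.7, 0.5]
width: 0.0825
grip_force: 0.0
```

Call:
arm_command --steps '[{"slide": [0,0,0],"rot": [0,0,0],"grip": 0.15},{"slide": [0,0,0],"rot": [0,0,0],"grip": 0.15},{"slide": [0,0,0],"rot": [0,0,0],"grip": 0.15},{"slide": [0,0,0],"rot": [0,0,0],"grip": 0.15},{"slide": [0,0,0],"rot": [0,0,0],"grip": 0.15},{"slide": [0,0,0],"rot": [0,0,0],"grip": 0.15},{"slide": [0,0,0],"rot": [0,0,0],"grip": 0.15},{"slide": [0,0,0],"rot": [0,0,0],"grip": 0.15}]'

```text
time: 21.1
ee_pos: [0.6118, -0.3043, 0.039]
eef_rot: [0.9, 0.436, -0.0, -0.001]
ft_force: [-4.4, 2.9, 2.5]
width: 0.0293
grip_force: 40.0
```

```bash
python3 -c "
from h import *
st();p=snap('wrist','w6.png')
"
```

```text
t 21.1 tcp [ 0.6118 -0.3043  0.039 ] yaw_y -38.3 zz -1.0 F [-4.4  2.9  2.5] w 0.0293 g 40.0 q [-0.12  0.72  0.75  1.51 -0.53  1.12  0.08]
```

View pics/w6.png

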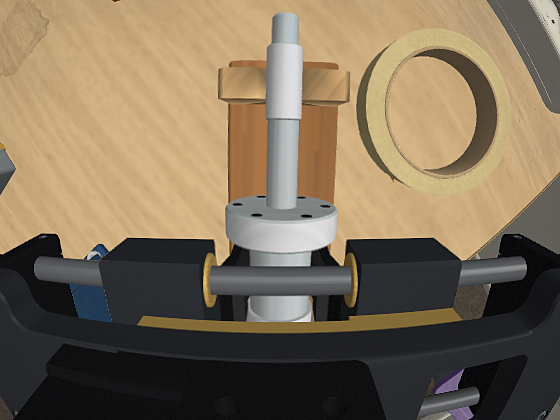

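Call:
arm_command --steps '[{"slide": [0,0,0.02],"rot": [0,0,0],"grip": 0.15},{"slide": [0,0,0.045],"rot": [0,0,0],"grip": 0.15},{"slide": [0,0,0.05],"rot": [0,0,0],"grip": 0.15},{"slide": [0,0,0.05],"rot": [0,0,0],"grip": 0.15},{"slide": [0,0,0.05],"rot": [0,0,0],"grip": 0.15},{"slide": [0,0.01,0.015],"rot": [0,0,-2],"grip": 0.15},{"slide": [-0.01,0.025,0],"rot": [0,0,-3],"grip": 0.15},{"slide": [-0.01,0.04,0],"rot": [0,0,-4],"grip": 0.15}]'

```text
time: 22.15
ee_pos: [0.5914, -0.2307, 0.2702]
eef_rot: [0.932, 0.362, 0.0, 0.001]
ft_force: [0.7, 2.3, -4.0]
width: 0.0289
grip_force: 39.9
```

Call:
arm_command --steps '[{"slide": [-0.01,0.045,0],"rot": [0,0,-4],"grip": 0.15},{"slide": [-0.01,0.045,0],"rot": [0,0,-4],"grip": 0.15},{"slide": [-0.01,0.045,0],"rot": [0,0,-4],"grip": 0.15},{"slide": [-0.01,0.045,0],"rot": [0,0,-4],"grip": 0.15},{"slide": [-0.01,0.045,0],"rot": [0,0,-4],"grip": 0.15},{"slide": [-0.01,0.045,0],"rot": [0,0,-4],"grip": 0.15},{"slide": [-0.01,0.045,0],"rot": [0,0,-4],"grip": 0.15},{"slide": [-0.01,0.045,0],"rot": [0,0,-4],"grip": 0.15}]'

```text
time: 23.15
ee_pos: [0.5119, 0.1312, 0.27]
eef_rot: [0.996, 0.092, 0.001, -0.001]
ft_force: [0.7, -0.1, -4.2]
width: 0.0288
grip_force: 39.9
```

```bash
python3 -c "
from h import *
st()
"
```

```text
t 23.15 tcp [0.5119 0.1312 0.27  ] yaw_y -79.4 zz -1.0 F [ 0.7 -0.1 -4.2] w 0.0288 g 39.9 q [-1.19  0.1   0.93  1.68 -0.09  1.4  -1.63]
```

Call:
arm_command --steps '[{"slide": [-0.008,0.045,0],"rot": [0,0,-4],"grip": 0.15},{"slide": [-0.008,0.045,0],"rot": [0,0,-4],"grip": 0.15},{"slide": [-0.008,0.045,0],"rot": [0,0,-4],"grip": 0.15},{"slide": [-0.007,0.035,0],"rot": [0,0,-3.6],"grip": 0.15},{"slide": [-0.003,0.016,-0.02],"rot": [0,0,0],"grip": 0.15},{"slide": [0,0,-0.05],"rot": [0,0,0],"grip": 0.15},{"slide": [0,0,-0.05],"rot": [0,0,0],"grip": 0.15},{"slide": [0,0,-0.03],"rot": [0,0,0],"grip": 0.15}]'

```text
time: 24.15
ee_pos: [0.4775, 0.3141, 0.1162]
eef_rot: [0.999, -0.043, -0.001, 0.001]
ft_force: [-0.7, 0.4, -4.0]
width: 0.0294
grip_force: 39.9
```

```bash
python3 -c "
from h import *
st();p=snap('wrist','w7.png');t=snap('top','t7.png')
a=rect(t,.507,.33,.14,.12,.0005,False)
cv2.imwrite('pics/c7.png',np.hstack([cv2.resize(p['pixels'][:,:,::-1],(480,360)),cv2.resize(a,(320,320))[:, :].copy() if 0 else cv2.resize(a,(320,360))]))
"
```

```text
t 24.15 tcp [0.4775 0.3141 0.1162] yaw_y -94.9 zz -1.0 F [-0.7  0.4 -4. ] w 0.0294 g 39.9 q [-1.31  0.38  0.8   1.77 -0.3   1.12 -2.08]
```

View pics/c7.png

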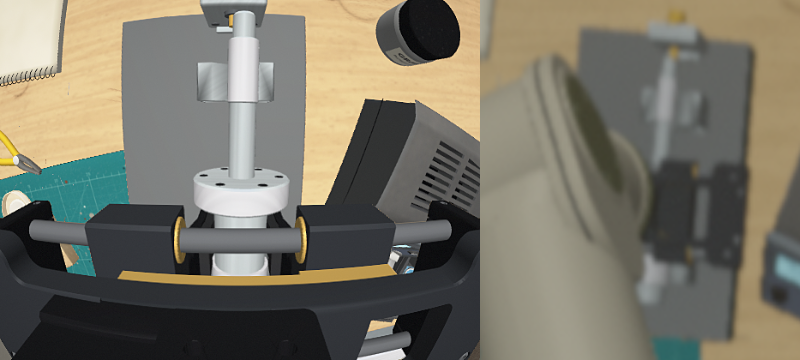

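```bash
python3 - <<'E'
from h import *
st();p=snap('wrist')
s=sensors.read_state();tc=s['ee_pos'];d=np.array([np.cos(np.radians(-5)),np.sin(np.radians(-5))])
k=560/480
for v,z in((12,.132+.006),(38,.132+.008),(102,.132+.008)):
    w=atz(p,(242*k,v*k),z,True); r=w[:2]-tc[:2]; print(w.round(4),'along',(r@d).round(4),'side',(r@[-d[1],d[0]]).round(4))
E
```

```text
t 24.25 tcp [0.4766 0.3137 0.1157] yaw_y -94.9 zz -1.0 F [-0.4 -0.2 -5. ] w 0.0293 g 39.9 q [-1.31  0.38  0.8   1.77 -0.29  1.13 -2.08]
[0.5963 0.3028 0.138 ] along 0.119 side -0.0014
[0.5816 0.3041 0.14  ] along 0.1043 side -0.0014
[0.5494 0.3068 0.14  ] along 0.072 side -0.0015
```

The grip checks out, with shoulders at 72 and 104 mm and the tip at 119 mm ahead of the TCP, so the grip is at x = -24. Lowering.

Call:
arm_command --steps '[{"slide": [0.002,0.0045,-0.01],"rot": [0,0,0],"grip": 0.15},{"slide": [0,0,-0.015],"rot": [0,0,0],"grip": 0.15},{"slide": [0,0,-0.01],"rot": [0,0,0],"grip": 0.15},{"slide": [0,0,-0.005],"rot": [0,0,0],"grip": 0.15},{"slide": [0,0,-0.002],"rot": [0,0,0],"grip": 0.15},{"slide": [0,0,0],"rot": [0,0,0],"grip": 0.15},{"slide": [0,0,0],"rot": [0,0,0],"grip": 0.15},{"slide": [0,0,0],"rot": [0,0,0],"grip": 0.15}]'

```text
time: 25.3
ee_pos: [0.4803, 0.321, 0.0774]
eef_rot: [0.999, -0.042, 0.0, -0.0]
ft_force: [0.1, 0.5, -5.2]
width: 0.0291
grip_force: 39.9
```

```bash
python3 -c "
from h import *
st()
"
```

```text
t 25.3 tcp [0.4803 0.321  0.0774] yaw_y -94.9 zz -1.0 F [ 0.1  0.5 -5.2] w 0.0291 g 39.9 q [-1.29  0.44  0.77  1.79 -0.35  1.05 -2.05]
```

Call:
arm_command --steps '[{"slide": [-0.0015,-0.003,0],"rot": [0,0,0],"grip": 0.15},{"slide": [0,0,-0.003],"rot": [0,0,0],"grip": 0.15},{"slide": [0,0,-0.002],"rot": [0,0,0],"grip": 0.15},{"slide": [0,0,-0.001],"rot": [0,0,0],"grip": 0.15},{"slide": [0,0,0],"rot": [0,0,0],"grip": 0.15},{"slide": [0,0,0],"rot": [0,0,0],"grip": 0.15},{"slide": [0,0,0],"rot": [0,0,0],"grip": 0.15},{"slide": [0,0,0],"rot": [0,0,0],"grip": 0.15}]'

```text
time: 26.3
ee_pos: [0.4787, 0.3179, 0.0711]
eef_rot: [0.999, -0.042, 0.0, 0.0]
ft_force: [0.3, 0.1, -4.0]
width: 0.029
grip_force: 39.9
```

Call:
arm_command --steps '[{"slide": [0,0,-0.001],"rot": [0,0,0],"grip": 0.15},{"slide": [0,0,-0.001],"rot": [0,0,0],"grip": 0.15},{"slide": [0,0,0],"rot": [0,0,0],"grip": 0.15},{"slide": [0,0,0],"rot": [0,0,0],"grip": 0.15},{"slide": [0,0,0],"rot": [0,0,0],"grip": 0.15},{"slide": [0,0,0],"rot": [0,0,0],"grip": 0.15},{"slide": [0,0,0],"rot": [0,0,0],"grip": 0.15},{"slide": [0,0,0],"rot": [0,0,0],"grip": 0.15}]'

```text
time: 27.3
ee_pos: [0.4791, 0.318, 0.0705]
eef_rot: [0.999, -0.042, 0.0, -0.0]
ft_force: [-6.1, -3.6, 12.9]
width: 0.0288
grip_force: 39.9
```

Call:
arm_command --steps '[{"slide": [0,0,0.001],"rot": [0,0,0],"grip": 0.15},{"slide": [0,0,0],"rot": [0,0,0],"grip": 0.5},{"slide": [0,0,0],"rot": [0,0,0],"grip": 0.8},{"slide": [0,0,0],"rot": [0,0,0],"grip": 0.8},{"slide": [0,0,0],"rot": [0,0,0],"grip": 0.8},{"slide": [0,0,0.02],"rot": [0,0,0],"grip": 0.8},{"slide": [0,0,0.05],"rot": [0,0,0],"grip": 0.8},{"slide": [0,0,0.05],"rot": [0,0,0],"grip": 0.8}]'

```text
time: 28.3
ee_pos: [0.4788, 0.3176, 0.1928]
eef_rot: [0.999, -0.043, 0.0, -0.0]
ft_force: [0.1, 1.0, 0.3]
width: 0.0693
grip_force: 0.0
```

Call:
arm_command --steps '[{"slide": [0,0,0.05],"rot": [0,0,0],"grip": 1},{"slide": [0,-0.03,0.05],"rot": [0,0,0],"grip": 1},{"slide": [0,-0.04,0.04],"rot": [0,0,0],"grip": 1},{"slide": [0,-0.045,0],"rot": [0,0,0],"grip": 1},{"slide": [0,-0.045,0],"rot": [0,0,0],"grip": 1},{"slide": [0,-0.045,0],"rot": [0,0,0],"grip": 1},{"slide": [0,-0.045,0],"rot": [0,0,0],"grip": 1},{"slide": [0,-0.03,0],"rot": [0,0,0],"grip": 1}]'

```text
time: 29.3
ee_pos: [0.4787, 0.0347, 0.3311]
eef_rot: [0.999, -0.044, 0.0, -0.001]
ft_force: [-0.8, 0.9, 1.3]
width: 0.0874
grip_force: 0.0
```

```bash
python3 -c "
from h import *
st();t=snap('top','t8.png');p=snap('wrist','w8.png');s=snap('scene','s8.png')
print(eyes.look_for('indicator',p))
a=rect(t,.507,.33,.15,.086,.0005,False)
O=np.array([.5082,.3148]);c=np.cos(np.radians(-5));sn=np.sin(np.radians(-5))
def px(x,y): 
    w=O+[x*c-y*sn,x*sn+y*c]; return int((.48-w[1])/.0005),int((.657-w[0])/.0005)
for xx in(-.069,.057,-.006,.089,-.101): cv2.line(a,px(xx,-.04),px(xx,-.028),(0,255,0),1);cv2.line(a,px(xx,.04),px(xx,.028),(0,255,0),1)
cv2.imwrite('pics/c8.png',np.hstack([cv2.resize(a,(390,390)),cv2.resize(p['pixels'][30:,:,::-1],(410,390))]))
"
```

```text
t 29.3 tcp [0.4787 0.0347 0.3311] yaw_y -95.0 zz -1.0 F [-0.8  0.9  1.3] w 0.0874 g 0.0 q [-1.26 -0.15  1.01  1.69  0.13  1.54 -1.93]
[{'bbox': [357.3, 161.3, 422.5, 258.0], 'conf': 0.6}]
```

View pics/c8.png

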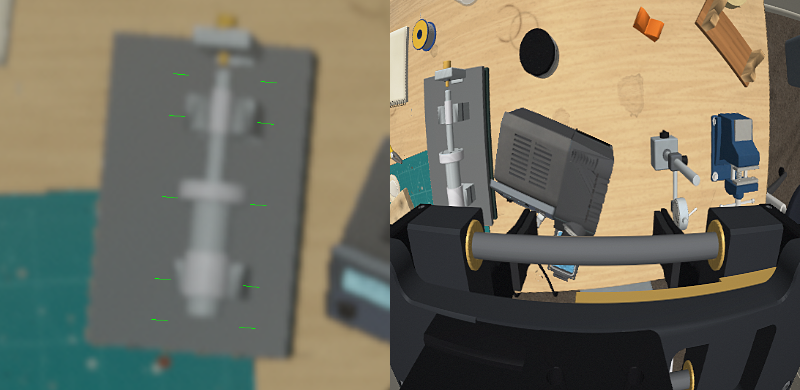

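The spindle lies across both blocks with its thin end toward the screw at (222,62). In the right half the indicator's base is at crop (664,152), its dial at (680,212) and its post top near (697,180). A numeric profile will check the spindle's position along the axis.

```bash
cat > prof.py <<'E'
from h import *
p=snap('wrist')
O=np.array([.5082,.3148]);c=np.cos(np.radians(-5));s=np.sin(np.radians(-5))
def px(x,y):
    w=O+[x*c-y*s,x*s+y*c]; return (.657-w[0])/.0005,(.465-w[1])/.0005
a=rect(p,.507,.315,.15,.092,.0005); H=cv2.cvtColor(a,cv2.COLOR_BGR2HSV)
for x in range(-108,112,2):
    if -88<x<-12 or 5<x<36:continue
    o=[]
    for y in (-20,-2,0,2,20):
        r,cc=px(x/1e3,y/1e3); h=H[int(r)%600,int(cc)%600]; o.append((int(h[2]),int(h[1])))
    print(x,o)
E
python3 prof.py
```

```text
-108 [(24, 21), (45, 23), (47, 33), (47, 33), (46, 22)]
-106 [(26, 39), (46, 28), (47, 27), (47, 27), (46, 28)]
-104 [(46, 28), (47, 22), (47, 33), (46, 28), (48, 32)]
-102 [(48, 37), (44, 17), (47, 22), (46, 28), (47, 33)]
-100 [(45, 28), (46, 28), (46, 33), (47, 27), (47, 27)]
-98 [(47, 27), (47, 27), (47, 33), (47, 33), (45, 28)]
-96 [(43, 24), (47, 33), (47, 33), (44, 29), (45, 40)]
-94 [(47, 33), (45, 28), (46, 33), (47, 27), (45, 23)]
-92 [(46, 33), (47, 38), (45, 23), (45, 28), (46, 28)]
-90 [(46, 28), (46, 28), (46, 28), (45, 34), (47, 27)]
-88 [(46, 28), (45, 28), (48, 27), (49, 26), (46, 33)]
-12 [(82, 9), (180, 3), (186, 3), (186, 3), (211, 2)]
-10 [(114, 2), (207, 2), (213, 4), (216, 2), (222, 2)]
-8 [(154, 2), (200, 1), (205, 2), (211, 2), (217, 4)]
-6 [(151, 3), (203, 4), (205, 2), (208, 2), (213, 2)]
-4 [(156, 2), (213, 2), (213, 2), (213, 2), (211, 4)]
-2 [(160, 3), (213, 2), (218, 2), (222, 3), (223, 1)]
0 [(156, 2), (199, 6), (219, 9), (226, 11), (219, 9)]
2 [(165, 5), (129, 12), (171, 12), (166, 11), (154, 12)]
4 [(170, 9), (191, 9), (190, 8), (186, 8), (151, 8)]
3
[... 1391 characters left out ...]
8), (193, 8), (111, 2)]
88 [(115, 7), (198, 9), (194, 9), (186, 8), (112, 2)]
90 [(116, 4), (233, 19), (213, 14), (198, 12), (113, 2)]
92 [(115, 7), (111, 7), (156, 15), (127, 6), (111, 0)]
94 [(113, 2), (116, 18), (110, 7), (113, 9), (113, 5)]
96 [(114, 4), (107, 74), (116, 53), (115, 9), (113, 2)]
98 [(86, 6), (246, 167), (225, 162), (133, 56), (112, 5)]
100 [(173, 9), (227, 162), (230, 156), (155, 74), (111, 0)]
102 [(219, 9), (229, 159), (229, 160), (134, 46), (112, 2)]
104 [(78, 7), (198, 149), (213, 156), (85, 24), (112, 2)]
106 [(86, 12), (94, 24), (92, 30), (82, 56), (114, 0)]
108 [(85, 12), (85, 12), (87, 21), (81, 13), (91, 6)]
110 [(83, 9), (135, 8), (127, 8), (116, 9), (131, 10)]
```

```bash
python3 - <<'E'
from h import *
p=snap('wrist'); k=560/410
f=lambda u,v:((u-390)*k,v+30)
for n,u,v,z in(('posttop',695,182,.19),('base',664,153,.04),('dial',681,212,.11),('postbottom',670,155,.04)): print(n,atz(p,f(u,v),z,True).round(3))
t=snap('top')
g=lambda u,v:(u/2.4+109.7,v/2.4+84.7)
for n,u,v,z in(('posttop',543,362,.19),('base',524,368,.04),('dialtop',535,420,.15)): print(n,atz(t,g(u,v),z).round(3))
E
```

```text
posttop [ 0.455 -0.1    0.19 ]
base [ 0.459 -0.097  0.04 ]
dial [ 0.392 -0.109  0.11 ]
postbottom [ 0.455 -0.11   0.04 ]
posttop [ 0.457 -0.11   0.19 ]
base [ 0.458 -0.108  0.04 ]
dialtop [ 0.4   -0.106  0.15 ]
```

```bash
python3 - <<'E'
from h import *
t=snap('top');p=snap('wrist')
out=[]
for q,f,z in((p,True,.04),(t,False,.04),(p,True,.125),(t,False,.125)):
    a=rect(q,.44,-.105,.08,z,.0005,f); out.append(cv2.resize(a,(400,300) if 0 else (300,300)))
o=np.vstack([np.hstack(out[:2]),np.hstack(out[2:])]); 
for i in range(0,600,50): cv2.putText(o,str(i),(i,8),0,.3,(0,0,255),1)
cv2.imwrite('pics/c9.png',o)
E
```

```text
(no output)
```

View pics/c9.png

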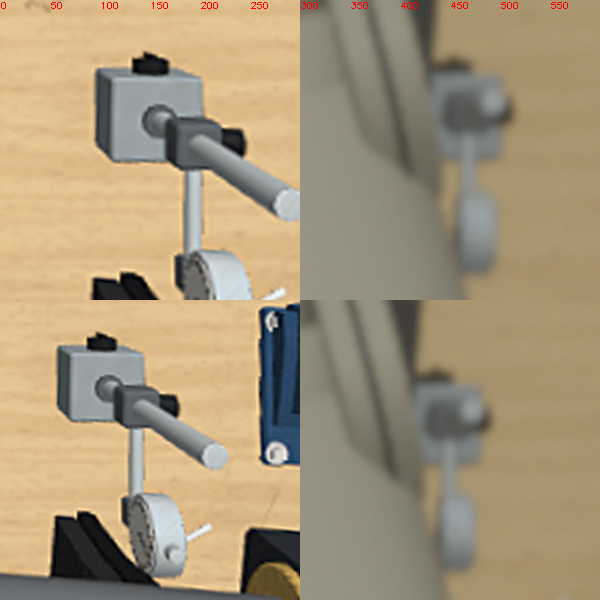

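The indicator's base is square to the world axes, with its arm pointing to -x (yaw about 180°). The post foot is at panel-1 (158,118) and the post top's ray gives (0.456, -0.109). It needs +85° of turn and a target of about (0.509, 0.3775).

Call:
arm_command --steps '[{"slide": [-0.004,-0.03,0],"rot": [0,0,2],"grip": 1},{"slide": [-0.006,-0.04,0],"rot": [0,0,3],"grip": 1},{"slide": [-0.006,-0.04,-0.01],"rot": [0,0,0],"grip": 1},{"slide": [-0.0065,-0.0335,-0.03],"rot": [0,0,0],"grip": 1},{"slide": [0,0,-0.03],"rot": [0,0,0],"grip": 1},{"slide": [0,0,0],"rot": [0,0,0],"grip": 1},{"slide": [0,0,0],"rot": [0,0,0],"grip": 1},{"slide": [0,0,0],"rot": [0,0,0],"grip": 1}]' --newtons 30

```text
time: 30.75
ee_pos: [0.4569, -0.1052, 0.2612]
eef_rot: [1.0, 0.002, 0.001, 0.0]
ft_force: [-0.3, -0.4, 0.5]
width: 0.0871
grip_force: 0.0
```

```bash
python3 - <<'E'
from h import *
st();p=snap('wrist','w10.png'); print(eyes.look_for('indicator',p)); tc=sensors.read_state()['ee_pos']
# post: bright narrow blob rectified at z=.19 : print columns/rows of bright low-sat mask round expected place
a=rect(p,.456,-.109,.03,.19,.001); H=cv2.cvtColor(a,cv2.COLOR_BGR2HSV)
print('rows=x .486.. down, cols=y -.079.. right'); 
for r in range(0,60,3): print(''.join('#' if (H[r,c,1]<35 and H[r,c,2]>120) else ('o' if H[r,c,2]<70 else '.') for c in range(0,60,1)))
E
```

```text
t 30.75 tcp [ 0.4569 -0.1052  0.2612] yaw_y -89.8 zz -1.0 F [-0.3 -0.4  0.5] w 0.0871 g 0.0 q [-1.19 -0.3   1.15  1.84  0.27  1.43 -1.67]
[{'bbox': [260.8, 157.3, 304.4, 263.8], 'conf': 0.75}]
rows=x .486.. down, cols=y -.079.. right
..............##########...####...##########................
..............#######.o..............#######................
..............#######.o..............oooooooo...............
..............#######.....#######....ooooooooo..............
..............#######.....########...oooooooo...............
..............#######.....########....####..................
..........................########..........................
.........................#########..........................
.........................###########........................
.........................###########........................
.........................###########........................
..........................#########.........................
...........................#####............................
...........................#####............................
...........................#####............................
..........................######............................
.......................#############........................
.......................#############........................
.......................#############........................
.......................#############........................
```

Call:
arm_command --steps '[{"slide": [-0.001,-0.004,0],"rot": [0,0,0],"grip": 1},{"slide": [0,0,-0.03],"rot": [0,0,0],"grip": 1},{"slide": [0,0,-0.03],"rot": [0,0,0],"grip": 1},{"slide": [0,0,-0.03],"rot": [0,0,0],"grip": 1},{"slide": [0,0,-0.019],"rot": [0,0,0],"grip": 1},{"slide": [0,0,0],"rot": [0,0,0],"grip": 1},{"slide": [0,0,0],"rot": [0,0,0],"grip": 1},{"slide": [0,0,0],"rot": [0,0,0],"grip": 1}]'

```text
time: 31.85
ee_pos: [0.4558, -0.1095, 0.152]
eef_rot: [1.0, 0.001, 0.001, -0.001]
ft_force: [-0.0, -0.6, 0.3]
width: 0.0868
grip_force: 0.0
```

```bash
python3 - <<'E'
from h import *
st();p=snap('wrist','w11.png')
a=rect(p,.456,-.109,.03,.19,.001); H=cv2.cvtColor(a,cv2.COLOR_BGR2HSV)
for r in range(0,60,3): print(''.join('#' if (H[r,c,1]<35 and H[r,c,2]>120) else ('o' if H[r,c,2]<70 else '.') for c in range(0,60,1)))
E
```

```text
t 31.85 tcp [ 0.4558 -0.1095  0.152 ] yaw_y -89.8 zz -1.0 F [-0.  -0.6  0.3] w 0.0868 g 0.0 q [-1.15  0.    1.33  2.   -0.    1.14 -1.39]
....................####....######...ooooooo................
............................######....ooooo.................
...........................#######..........................
...........................#######..........................
..........................#########.........................
...........................########.........................
............................................................
............................................................
............................................................
............................................................
............................................................
..........................##########......................##
.........................###########.................###....
.........................###########...........####.........
.........................###########......###...............
........................#............###....................
............................................................
............................................................
oooooooooooooooooooooooooooooooooooooooooooooooooooooooooooo
oooooooooooooooooooooooooooooooooooooooooooooooooooooooooooo
```

Call:
arm_command --steps '[{"slide": [0,0,0],"rot": [0,0,0],"grip": 0},{"slide": [0,0,0],"rot": [0,0,0],"grip": 0},{"slide": [0,0,0],"rot": [0,0,0],"grip": 0},{"slide": [0,0,0],"rot": [0,0,0],"grip": 0},{"slide": [0,0,0],"rot": [0,0,0],"grip": 0},{"slide": [0,0,0],"rot": [0,0,0],"grip": 0},{"slide": [0,0,0],"rot": [0,0,0],"grip": 0},{"slide": [0,0,0],"rot": [0,0,0],"grip": 0}]' --newtons 45

```text
time: 32.9
ee_pos: [0.4552, -0.1096, 0.1511]
eef_rot: [1.0, 0.001, 0.0, 0.0]
ft_force: [-0.2, -0.7, 0.1]
width: 0.0147
grip_force: 0.0
```

Call:
arm_command --steps '[{"slide": [0,0,0],"rot": [0,0,0],"grip": 0},{"slide": [0,0,0],"rot": [0,0,0],"grip": 0},{"slide": [0,0,0],"rot": [0,0,0],"grip": 0},{"slide": [0,0,0.01],"rot": [0,0,0],"grip": 0},{"slide": [0,0,0.02],"rot": [0,0,0],"grip": 0},{"slide": [0,0,0.03],"rot": [0,0,0],"grip": 0},{"slide": [0,0,0.03],"rot": [0,0,0],"grip": 0},{"slide": [0,0,0.02],"rot": [0,0,0],"grip": 0}]'

```text
time: 33.9
ee_pos: [0.455, -0.1099, 0.2619]
eef_rot: [1.0, 0.001, 0.0, -0.0]
ft_force: [-0.1, 0.6, -5.5]
width: 0.0108
grip_force: 45.0
```

```bash
python3 -c "
from h import *
st()"
```

```text
t 33.9 tcp [ 0.455  -0.1099  0.2619] yaw_y -89.9 zz -1.0 F [-0.1  0.6 -5.5] w 0.0108 g 45.0 q [-1.09 -0.23  1.1   1.84  0.21  1.41 -1.6 ]
```

Call:
arm_command --steps '[{"slide": [0.02,0,0.02],"rot": [0,0,0],"grip": 0},{"slide": [0.03,0,0.03],"rot": [0,0,3],"grip": 0},{"slide": [0.03,0,0.03],"rot": [0,0,4],"grip": 0},{"slide": [0.015,0.02,0.01],"rot": [0,0,5],"grip": 0},{"slide": [0,0.03,0],"rot": [0,0,5],"grip": 0},{"slide": [0,0.035,0],"rot": [0,0,5],"grip": 0},{"slide": [0,0.035,0],"rot": [0,0,5],"grip": 0},{"slide": [0,0.035,0],"rot": [0,0,5],"grip": 0}]'

```text
time: 34.9
ee_pos: [0.5432, 0.046, 0.3445]
eef_rot: [0.962, 0.272, -0.003, -0.0]
ft_force: [1.1, -0.3, -4.7]
width: 0.0104
grip_force: 45.0
```

```bash
python3 -c "
from h import *
st()"
```

```text
t 34.9 tcp [0.5432 0.046  0.3445] yaw_y -58.4 zz -1.0 F [ 1.1 -0.3 -4.7] w 0.0104 g 45.0 q [-1.17  0.2   1.19  1.5  -0.19  1.57 -1.01]
```

Call:
arm_command --steps '[{"slide": [0,0.035,0],"rot": [0,0,5],"grip": 0},{"slide": [0,0.04,0],"rot": [0,0,5],"grip": 0},{"slide": [0,0.04,0],"rot": [0,0,5],"grip": 0},{"slide": [0,0.04,0],"rot": [0,0,5],"grip": 0},{"slide": [0,0.04,0],"rot": [0,0,5],"grip": 0},{"slide": [-0.005,0.04,0],"rot": [0,0,5],"grip": 0},{"slide": [-0.005,0.035,0],"rot": [0,0,5],"grip": 0},{"slide": [-0.005,0.025,0],"rot": [0,0,5],"grip": 0}]'

```text
time: 35.9
ee_pos: [0.5277, 0.3433, 0.3445]
eef_rot: [0.81, 0.587, -0.003, 0.0]
ft_force: [0.4, -0.5, -5.4]
width: 0.0108
grip_force: 45.0
```

```bash
python3 -c "
from h import *
st()"
```

```text
t 35.9 tcp [0.5277 0.3433 0.3445] yaw_y -18.1 zz -1.0 F [ 0.4 -0.5 -5.4] w 0.0108 g 45.0 q [-1.27  0.41  0.91  1.27 -0.32  1.62 -0.74]
```

Call:
arm_command --steps '[{"slide": [-0.009,0.017,0],"rot": [0,0,5],"grip": 0},{"slide": [-0.0095,0.017,0],"rot": [0,0,5],"grip": 0},{"slide": [0,0,-0.02],"rot": [0,0,3],"grip": 0},{"slide": [0,0,-0.03],"rot": [0,0,0],"grip": 0},{"slide": [0,0,-0.03],"rot": [0,0,0],"grip": 0},{"slide": [0,0,-0.01],"rot": [0,0,0],"grip": 0},{"slide": [0,0,0],"rot": [0,0,0],"grip": 0},{"slide": [0,0,0],"rot": [0,0,0],"grip": 0}]'

```text
time: 36.9
ee_pos: [0.5107, 0.3743, 0.2565]
eef_rot: [0.741, 0.672, -0.001, 0.001]
ft_force: [-0.3, -0.5, -4.8]
width: 0.0108
grip_force: 45.0
```

```bash
python3 - <<'E'
from h import *
st();p=snap('wrist','w12.png');s=snap('scene','s12.png');t=snap('top','t12.png')
for q in(p,s,t):
  for n in('indicator','stylus','spindle'): print(n,[(np.round(d['bbox'],1).tolist(),round(d['conf'],2)) for d in eyes.look_for(n,q)])
def proj(q,w):
    C=q['pose'][:3,:3].T@(np.array(w)-q['pose'][:3,3]);K=q['intrinsics'];return (K[0,0]*C[0]/C[2]+K[0,2]).round(1),(K[1,1]*C[1]/C[2]+K[1,2]).round(1)
tc=sensors.read_state()['ee_pos'];b=tc-[0,0,.151]
for n,o in(('base',(0,0,.02)),('posttop',(0,0,.19)),('dial',(-.0054,-.0618,.129)),('stylus',(-.0054,-.0618,.074))):
    w=b+np.array(o);print(n,w.round(3),'scene',proj(s,w),'top',proj(t,w))
E
```

```text
t 36.9 tcp [0.5107 0.3743 0.2565] yaw_y -5.6 zz -1.0 F [-0.3 -0.5 -4.8] w 0.0108 g 45.0 q [-1.31  0.42  0.84  1.42 -0.31  1.44 -0.57]
indicator [([253.5, 164.2, 313.4, 318.2], 0.6)]
stylus [([250.4, 166.5, 315.3, 324.1], 0.8)]
spindle [([197.9, 228.5, 312.7, 258.3], 0.66)]
indicator [([173.3, 135.1, 203.2, 186.0], 0.94)]
stylus [([173.4, 120.4, 201.7, 184.6], 0.77)]
spindle [([182.3, 181.4, 224.9, 202.0], 0.92)]
indicator [([116.6, 202.5, 161.7, 222.3], 0.69), ([232.2, 164.5, 253.7, 191.2], 0.37)]
stylus [([125.3, 199.8, 165.8, 225.5], 0.81)]
spindle [([155.6, 181.4, 180.1, 254.5], 0.94)]
base [0.51  0.374 0.124] scene (np.float64(185.8), np.float64(174.3)) top (np.float64(140.0), np.float64(214.3))
posttop [0.51  0.374 0.294] scene (np.float64(181.3), np.float64(121.1)) top (np.float64(117.2), np.float64(206.6))
dial [0.505 0.312 0.233] scene (np.float64(197.3), np.float64(144.9)) top (np.float64(153.4), np.float64(212.2))
stylus [0.505 0.312 0.178] scene (np.float64(198.5), np.float64(162.4)) top (np.float64(159.3), np.float64(214.5))
```

Call:
arm_command --steps '[{"slide": [-0.001,0.003,-0.01],"rot": [0,0,0],"grip": 0},{"slide": [0,0,-0.02],"rot": [0,0,0],"grip": 0},{"slide": [0,0,-0.015],"rot": [0,0,0],"grip": 0},{"slide": [0,0,-0.007],"rot": [0,0,0],"grip": 0},{"slide": [0,0,-0.003],"rot": [0,0,0],"grip": 0},{"slide": [0,0,0],"rot": [0,0,0],"grip": 0},{"slide": [0,0,0],"rot": [0,0,0],"grip": 0},{"slide": [0,0,0],"rot": [0,0,0],"grip": 0}]'

```text
time: 38.5
ee_pos: [0.5094, 0.3769, 0.2006]
eef_rot: [0.741, 0.672, -0.002, 0.001]
ft_force: [0.3, -0.1, -3.8]
width: 0.0107
grip_force: 45.0
```

```bash
python3 - <<'E'
from h import *
st();p=snap('wrist','w13.png')
# spindle flange position from wrist: profile along the plate axis at several lateral lines, z of flange side
O=np.array([.5082,.3148]);c=np.cos(np.radians(-5));s=np.sin(np.radians(-5))
H=cv2.cvtColor(rect(p,.507,.315,.15,.086,.0005),cv2.COLOR_BGR2HSV)
for y in(-23,-18,18,23):
    o=[]
    for x in range(-24,26,2):
        w=O+[x/1e3*c-y/1e3*s,x/1e3*s+y/1e3*c]; o.append(int(H[int((.657-w[0])/.0005),int((.465-w[1])/.0005),2]))
    print(y,o)
E
```

```text
t 38.5 tcp [0.5094 0.3769 0.2006] yaw_y -5.6 zz -1.0 F [ 0.3 -0.1 -3.8] w 0.0107 g 45.0 q [-1.31  0.46  0.82  1.5  -0.34  1.34 -0.56]
-23 [111, 111, 111, 110, 112, 113, 112, 112, 111, 111, 112, 113, 110, 111, 112, 112, 111, 112, 112, 111, 110, 111, 111, 110, 112]
-18 [122, 123, 126, 123, 125, 127, 124, 126, 127, 126, 126, 128, 126, 127, 129, 126, 128, 125, 126, 130, 125, 127, 130, 126, 130]
18 [26, 28, 27, 30, 26, 82, 119, 121, 124, 126, 131, 145, 159, 174, 178, 19, 31, 26, 31, 28, 20, 18, 21, 10, 144]
23 [19, 30, 30, 31, 26, 79, 121, 122, 123, 126, 130, 147, 159, 175, 177, 20, 29, 33, 30, 21, 21, 21, 16, 121, 134]
```

Call:
arm_command --steps '[{"slide": [0,0,-0.002],"rot": [0,0,0],"grip": 0},{"slide": [0,0,-0.002],"rot": [0,0,0],"grip": 0},{"slide": [0,0,-0.001],"rot": [0,0,0],"grip": 0},{"slide": [0,0,0],"rot": [0,0,0],"grip": 0},{"slide": [0,0,0],"rot": [0,0,0],"grip": 0},{"slide": [0,0,0],"rot": [0,0,0],"grip": 0},{"slide": [0,0,0],"rot": [0,0,0],"grip": 0},{"slide": [0,0,0],"rot": [0,0,0],"grip": 0}]'

```text
time: 39.55
ee_pos: [0.5095, 0.377, 0.1962]
eef_rot: [0.741, 0.672, -0.002, 0.001]
ft_force: [-1.9, -0.7, 5.8]
width: 0.0107
grip_force: 45.0
```

Call:
arm_command --steps '[{"slide": [0,0,0],"rot": [0,0,0],"grip": 0.3},{"slide": [0,0,0],"rot": [0,0,0],"grip": 0.6},{"slide": [0,0,0],"rot": [0,0,0],"grip": 0.8},{"slide": [0,0,0],"rot": [0,0,0],"grip": 0.8},{"slide": [0,0,0.02],"rot": [0,0,0],"grip": 0.8},{"slide": [0,0,0.04],"rot": [0,0,0],"grip": 0.8},{"slide": [0,0,0.04],"rot": [0,0,0],"grip": 0.8},{"slide": [0,0,0.03],"rot": [0,0,0],"grip": 0.8}]'

```text
time: 40.55
ee_pos: [0.5096, 0.3767, 0.3287]
eef_rot: [0.741, 0.672, -0.001, 0.001]
ft_force: [-0.1, 0.3, 0.1]
width: 0.0688
grip_force: 0.0
```

Call:
arm_command --steps '[{"slide": [0,0,0.03],"rot": [0,0,0],"grip": 0.8},{"slide": [-0.01,0.03,0],"rot": [0,0,0],"grip": 0.8},{"slide": [-0.02,0.04,0],"rot": [0,0,0],"grip": 0.8},{"slide": [-0.02,0.04,0],"rot": [0,0,0],"grip": 0.8},{"slide": [-0.02,0.04,0],"rot": [0,0,0],"grip": 0.8},{"slide": [-0.02,0.04,0],"rot": [0,0,0],"grip": 0.8},{"slide": [0,0,0],"rot": [0,0,0],"grip": 0.8},{"slide": [0,0,0],"rot": [0,0,0],"grip": 0.8}]'

```text
time: 41.55
ee_pos: [0.4197, 0.5662, 0.3562]
eef_rot: [0.741, 0.672, -0.002, 0.001]
ft_force: [0.6, 0.1, -0.2]
width: 0.0694
grip_force: 0.0
```

```bash
python3 - <<'E'
from h import *
st();p=snap('wrist','w14.png');s=snap('scene','s14.png');t=snap('top','t14.png')
def proj(q,w):
    C=q['pose'][:3,:3].T@(np.array(w)-q['pose'][:3,3]);K=q['intrinsics'];return (K[0,0]*C[0]/C[2]+K[0,2]).round(1),(K[1,1]*C[1]/C[2]+K[1,2]).round(1)
for m,q in(('wrist',p),('scene',s),('top',t)):
  for n in('indicator','spindle','vblock_low','vblock_tall','glue_bottle','primer_jar'): print(m,n,[(np.round(d['bbox'],1).tolist(),round(d['conf'],2)) for d in eyes.look_for(n,q)][:2])
for n,w in(('post top',(.5095,.377,.235)),('base',(.5095,.377,.065)),('thin tip',(.597,.307,.086)),('thick',(.408,.324,.086)),('dialC',(.504,.3157,.174))): print(n,'scene',proj(s,w),'top',proj(t,w))
# stylus/flange profile, wrist metric along plate axis at z=.086+.026
O=np.array([.5082,.3148]);c=np.cos(np.radians(-5));sn=np.sin(np.radians(-5))
a=rect(p,.507,.33,.15,.112,.0005);H=cv2.cvtColor(a,cv2.COLOR_BGR2HSV)
for y in range(-30,40,5):
    o=[]
    for x in range(-30,32,2):
        w=O+[x/1e3*c-y/1e3*sn,x/1e3*sn+y/1e3*c]; o.append(int(H[int((.657-w[0])/.0005),int((.48-w[1])/.0005),2]))
    print(y,o)
E
```

```text
t 41.55 tcp [0.4197 0.5662 0.3562] yaw_y -5.6 zz -1.0 F [ 0.6  0.1 -0.2] w 0.0694 g 0.0 q [-1.41  0.59  0.79  0.98 -0.41  1.71 -0.88]
wrist indicator [([330.9, 293.0, 360.8, 318.5], 0.96)]
wrist spindle [([300.0, 310.8, 348.5, 323.5], 0.74), ([268.9, 250.1, 405.6, 322.5], 0.61)]
wrist vblock_low [([296.9, 298.3, 314.7, 317.6], 0.59)]
wrist vblock_tall [([328.2, 294.6, 361.5, 321.4], 0.49)]
wrist glue_bottle []
wrist primer_jar []
scene indicator [([172.5, 141.1, 205.3, 195.8], 0.9)]
scene spindle [([182.7, 179.2, 224.0, 200.3], 0.86)]
scene vblock_low [([356.0, 303.4, 369.8, 332.6], 0.67), ([328.6, 218.0, 342.1, 231.1], 0.52)]
scene vblock_tall [([210.4, 184.5, 220.1, 195.5], 0.63)]
scene glue_bottle [([318.0, 170.7, 335.9, 205.8], 0.54)]
scene primer_jar [([262.3, 191.2, 282.8, 216.1], 0.92)]
top indicator [([122.3, 207.0, 166.7, 227.6], 0.6)]
top spindle [([153.9, 180.6, 179.3, 257.5], 0.74)]
top vblock_low [([157.6, 236.6, 174.6, 245.9], 0.65), ([309.5, 158.8, 330.8, 178.4], 0.6)]
top vblock_tall [([158.9, 189.4, 180.1, 202.0], 0.63)]
top glue_bottle [([268.2, 100.3, 287.3, 120.7]
[... 1808 characters left out ...]
, 116, 114, 115, 113, 114, 115, 113, 112, 112, 113, 112, 113, 114, 114, 115, 114]
20 [113, 112, 111, 112, 112, 112, 112, 112, 111, 111, 111, 113, 112, 112, 113, 113, 113, 112, 113, 111, 111, 112, 113, 112, 112, 111, 112, 112, 112, 112, 111]
25 [113, 113, 113, 114, 112, 112, 112, 112, 114, 111, 112, 112, 111, 112, 112, 113, 112, 113, 113, 111, 111, 112, 112, 112, 113, 112, 112, 111, 112, 112, 112]
30 [113, 114, 112, 114, 113, 114, 115, 115, 115, 106, 109, 108, 112, 113, 113, 113, 114, 114, 113, 114, 121, 128, 125, 120, 114, 117, 114, 114, 116, 119, 124]
35 [100, 100, 99, 98, 100, 95, 102, 61, 109, 184, 185, 109, 60, 100, 103, 97, 102, 108, 113, 113, 41, 13, 61, 59, 58, 55, 56, 58, 57, 60, 41]
```

```bash
python3 -c "
from bench import order
print(order.close_job())"
```

```text
the job is handed in; nothing more can be done
None
```

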